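# Close down the honing corner

### The arm

A 6-joint arm with a two-finger parallel gripper is mounted at the origin on the work surface. World frame = base frame: x ahead of the robot, y to its left, z up, the work surface at z = 0. Lengths are in m, angles in rad, forces in N, time in s.
With the tool pointing down it reaches from about 0.275 to 0.875 m from the base axis. Payload 12.5 kg.
Tool frame: the origin (TCP) lies midway between the tips of the shut fingers; the grasp point (between the pads) lies 19 mm behind it; z points along the fingers, y is the line along which they close (so a half turn about z gives the same grasp; the last joint's range is limited). The gripper opens to 85 mm and grips with 20 to 120 N. Pads are 22 mm wide; open, the fingers measure 114 mm over their backs; the gripper's body (76 mm by 85 mm) begins 54 mm behind the grasp point. The pads swing forward as they close: fully open they stand 13 mm farther back than shut.
Start: joints at [-1.236, 0.351, 1.652, -0, 1.139, -0.085], TCP at [0.224, -0.502, 0.231] pointing down, gripper open.
Joint ranges: [-2.75, 2.75], [-0.79, 2.1], [0.01, 2.65], [-1.57, 4.71], [0.07, 3.14], [-2.87, 2.87]. Speed limits (rad/s): [2.22, 2.22, 2.79, 3.14, 3.14, 3.14].

### API

Orientations are given as a unit quaternion [x, y, z, w].
In Python, from rig import readout, camera, order gives the robot as it stands. The module is installed in compiled form; this text tells all that it offers.
- The arm moves only by the tool carry_out, never from a script. Its argument "motion" is a list of rows, each an object of numbers: "x", "y", "z": the shift along the tool's x, y, z in units of 50 mm (1.0 is 50 mm); "ax", "ay", "az": the turn, a rotation vector about the tool's x, y, z in units of 0.15 rad (1.0 is 0.15 rad); "jaw": the opening, from 0 (shut) to 1 (fully open). In form: [{"x": .., "y": .., "z": .., "ax": .., "ay": .., "az": .., "jaw": ..}, ...]. A call has 1 to 10 rows; each row shifts and turns the commanded pose from where the row before left it, along the tool's axes as they then stand; what a row does not reach is not made up. A row lasts 1/8 s, in which the tool goes at most 62.5 mm and 10.7 degrees, less where a joint would pass 70% of its speed; a pose out of reach is approached as far as the arm can. A call with a number of a shift or a turn outside -1 to 1 is refused whole. A call with a gripper value outside its range is refused whole. The fingers move at their own pace and stop on an object; "force" is the grip in N (left out, the last holds). Time passes only in rows, so rows that do not move let the fingers close. It gives the time, the measured TCP pose, the force, the opening and the grip force at its end, in the units of the state.
- readout.state(): the state, without advancing time (a new reading comes with each control period).
- camera(name): name is "scene" or "top" or "wrist"; returns a dict with "color" (384x512x3 uint8, blue, green, red), "fov_y" (degrees; the focal length in pixels is half the picture's height over the tangent of half this angle, whatever the lens; pixels are square), "cx", "cy" (the principal point, pixels), "T" (4x4, takes a point from camera to world coordinates); the wrist camera has in their place "T_tool_cam" (4x4, takes a point from camera to tool coordinates, whose origin is the TCP and whose axes are the flange's). Camera axes: x right, y up, looking along -z (the intrinsics and any distortion apply to the point x, -y, -z); pixel columns grow to the right and rows downward; lengths in m; the calibration is good to about 2 mm. A picture is of the moment at which its call begins: read the wrist's pose just before it. There is no depth.
- order.hand_in(): hands the job in; it is judged then, once.
The state is a dict: "clock": time; "joint_pos": joint angles; "joint_velocities": joint speeds; "tau": joint torques, N m; "position": TCP position; "tool_rot": TCP orientation; "force": force on the tool from outside, world axes, zero at the start; "wrist_torque": the same for the moment, N m; "gripper_width": opening from 0.0 (shut) to 1.0 (fully open); "gripper_force": force on a finger pad.
Only numpy, scipy, OpenCV 4.12 (cv2) and the standard library are available. Lean on these libraries where they do the work, as an engineer would, in place of code of your own. Each camera call takes 0.05 s, during which the arm holds its last target. There are 200 camera calls.

### The job

Close down the honing corner of the carving bench, in any order: press the blue blade guards fully home on their gouges, pull the red guards (freshly oiled blades that must air) all the way up to their upper stop, set the cork stopper fully home in the amber oil flask, and stand every whetstone upright on one of its thin edges on the black drip mat, with at least a finger's width (20 mm) of air between stones so they can dry. Be gentle with the glass flask and do not disturb the other tools lying about; let go of everything at the end.

Things in the scene. Friction and masses are not known exactly. Their poses are not given: they have to be found in the camera images.
- guard_red1 (a joint): slide of the red guard of gouge red1, vertical, in m: 0 = pressed home, 0.030 = up at its upper (airing) stop; stays where it is left, about 7 N moves it
- guard_red1_top (a point): centre of the flat top of the red plastic blade guard of gouge red1: a solid sleeve 26 (own x) x 32 (own y) x 70 mm tall with two white bands, sliding up and down on an upright gouge fixed in the bench by a dark wooden collar (60 mm across, 18 mm high); z up. The top is 102 mm above the bench when home, 132 mm at the upper stop.
- guard_red2 (a joint): slide of the red guard of gouge red2, vertical, in m: 0 = pressed home, 0.030 = up at its upper (airing) stop; stays where it is left, about 7 N moves it
- guard_red2_top (a point): centre of the flat top of the red plastic blade guard of gouge red2: a solid sleeve 26 (own x) x 32 (own y) x 70 mm tall with two white bands, sliding up and down on an upright gouge fixed in the bench by a dark wooden collar (60 mm across, 18 mm high); z up. The top is 102 mm above the bench when home, 132 mm at the upper stop.
- guard_blue1 (a joint): slide of the blue guard of gouge blue1, vertical, in m: 0 = pressed home, 0.030 = up at its upper (airing) stop; stays where it is left, about 7 N moves it
- guard_blue1_top (a point): centre of the flat top of the blue plastic blade guard of gouge blue1: a solid sleeve 26 (own x) x 32 (own y) x 70 mm tall with two white bands, sliding up and down on an upright gouge fixed in the bench by a dark wooden collar (60 mm across, 18 mm high); z up. The top is 102 mm above the bench when home, 132 mm at the upper stop.
- guard_blue2 (a joint): slide of the blue guard of gouge blue2, vertical, in m: 0 = pressed home, 0.030 = up at its upper (airing) stop; stays where it is left, about 7 N moves it
- guard_blue2_top (a point): centre of the flat top of the blue plastic blade guard of gouge blue2: a solid sleeve 26 (own x) x 32 (own y) x 70 mm tall with two white bands, sliding up and down on an upright gouge fixed in the bench by a dark wooden collar (60 mm across, 18 mm high); z up. The top is 102 mm above the bench when home, 132 mm at the upper stop.
- stopper: cork stopper with black knob; origin at the centre of its lower tip, z up along it: tapered plug 30 mm long (20 mm diameter at the tip, 29 mm at the shoulder), flange 42 mm diameter from 30 to 36 mm, black cylindrical grip knob 28 mm diameter from 36 to 66 mm. It starts standing in a wooden ring (60 mm outside, 36 mm hole, 36 mm high), flange on the ring's top
- stopper_shoulder (a point): point on the stopper's axis at the underside of its flange (30 mm above the tip); it comes level with the flask's rim when the stopper is home
- flask_rim (a point): centre of the mouth of the amber glass oil flask, 115 mm above the bench; neck 40 mm outside, 32 mm inside, 25 mm long, body 84 mm across; fixed on the bench in a round wooden foot 100 mm across; z up
- mat: black rubber drip mat fixed to the bench, 280 (own x) x 130 (own y) x 4 mm; origin at the centre of its underside, z up
- stone1: two-layer whetstone (red-brown and grey) 80 (own x) x 64 (own y) x 25 mm (own z), 0.25 kg; origin at its centre; starts lying flat on the bench, z up. It may be absent
- stone2: two-layer whetstone (red-brown and grey) 80 (own x) x 64 (own y) x 25 mm (own z), 0.25 kg; origin at its centre; starts lying flat on the bench, z up. It may be absent
- stone3: two-layer whetstone (red-brown and grey) 80 (own x) x 64 (own y) x 25 mm (own z), 0.25 kg; origin at its centre; starts lying flat on the bench, z up. It may be absent
- mallet: carver's round mallet standing on its head, 94 mm across, 215 mm tall, origin under its centre; not part of the job, leave it alone
- rasp: flat steel rasp with black handle lying down, 310 mm long along own x, 20 mm high; not part of the job, leave it alone
- knife: carving knife with pale wooden handle lying down, 180 mm long along own x, 16 mm high; not part of the job, leave it alone
- spoon_blank: roughed-out wooden spoon, 190 mm long along own x, 22 mm high; not part of the job, leave it alone
- wax_tin: yellow tin, 80 mm across, 45 mm high; not part of the job, leave it alone
- sanding_cork: cork sanding block 100 x 60 x 35 mm; not part of the job, leave it alone
- bench_brush: brush lying down along own x; not part of the job, leave it alone
There are look-alikes about, which are no part of the job. What is shaped like the stone3 but pink is not meant.

How it is judged:
At the end, for the whole second after the job is handed in: Blue guards within 4 mm of home, red within 4 mm of the upper stop; stopper upright, flange within 4 mm of the rim and 6 mm of its axis; each whetstone on a thin edge on the mat (faces within 8 degrees of vertical), centre over the mat, centres 45 mm or more apart; all at rest (value of joint each of guard_red1, guard_red2 above 0.026 m and value of joint each of guard_blue1, guard_blue2 below 0.004 m and horizontal distance between stopper_shoulder and flask_rim below 0.006 m and z of stopper_shoulder in the frame of flask_rim between -0.004 and 0.004 m and angle between stopper's own z axis and vertical below 0.1 rad and linear speed of each of stopper, stone1, stone2, stone3 below 0.03 m/s and angle between stone1's own z axis and vertical between 1.42 and 1.72 rad and x of stone1 in the frame of mat between -0.13 and 0.13 m and y of stone1 in the frame of mat between -0.06 and 0.06 m and z of stone1 in the frame of mat between 0.03 and 0.052 m and angle between stone2's own z axis and vertical between 1.42 and 1.72 rad and x of stone2 in the frame of mat between -0.13 and 0.13 m and y of stone2 in the frame of mat between -0.06 and 0.06 m and z of stone2 in the frame of mat between 0.03 and 0.052 m and angle between stone3's own z axis and vertical between 1.42 and 1.72 rad and x of stone3 in the frame of mat between -0.13 and 0.13 m and y of stone3 in the frame of mat between -0.06 and 0.06 m and z of stone3 in the frame of mat between 0.03 and 0.052 m and distance between stone1 and stone2 above 0.045 m and distance between each of stone1, stone2 and stone3 above 0.045 m); the robot touches nothing.
It fails at once if one of the other tools (mallet, rasp, knife, spoon blank, wax tin, sanding cork, brush) is moved more than 30 mm (distance of any of mallet, rasp, knife, spoon_blank, wax_tin, sanding_cork, bench_brush from where it was at the start of the episode above 0.03 m).
It fails at once if the robot strikes or pushes the glass flask with more than 40 N (contact force between the arm and flask above 40 N).
Of stone1, stone2, stone3 only 2 to 3 are there at a start; the rules pass over those that are not, and their reading is None.
At some moment in a run one of stone1, stone2, stone3 may be knocked a few centimetres aside while the robot is not near it.
It also fails if it takes over 210 s, if anything falls off the work surface, if the arm or the gripper's body presses on something with over 40 N, if the wrist force passes 120 N, or if a joint passes its speed limit or range.

## Working session

There is one attempt and no reset: what is moved stays moved. The work goes in short steps, Python scripts to look and compute and a tool call to move; the robot and the scene stay as the last step left them, time stands still between calls to the robot, and variables do not carry over. Pictures are saved under pics/ and viewed, at most 14 in all, crops included, and the job is handed in when it is done.

Besides the shell and the picture viewer there is one more tool, called after "Emit:" as name(argument=value, ...) on one line, values as JSON. carry_out: Moves the arm, as the interface text tells. Shifts and turns lie within -1 to 1; 1 stands for 50 mm of shift or 0.15 rad of turn. Its arguments: {"type":"object","properties":{"motion":{"type":"array","items":{"type":"object","properties":{"x":{"type":"number","minimum":-1,"maximum":1},"y":{"type":"number","minimum":-1,"maximum":1},"z":{"type":"number","minimum":-1,"maximum":1},"ax":{"type":"number","minimum":-1,"maximum":1},"ay":{"type":"number","minimum":-1,"maximum":1},"az":{"type":"number","minimum":-1,"maximum":1},"jaw":{"type":"number"}}}},"force":{"type":"number"}},"required":["motion"]}

```bash
mkdir -p pics; cat > h.py <<'E'
import numpy as np,cv2
from rig import readout,camera,order
from scipy.spatial.transform import Rotation as R
def snap(n,f):
    s=readout.state(); c=camera(n); 
    if 'T' not in c:
        T=np.eye(4);T[:3,:3]=R.from_quat(s['tool_rot']).as_matrix();T[:3,3]=s['position'];c['T']=T@np.array(c['T_tool_cam'])
    c['T']=np.array(c['T']); cv2.imwrite('pics/'+f+'.png',c['color']); 
    import pickle; pickle.dump(c,open('pics/'+f+'.pkl','wb')); return c
def load(f):
    import pickle; return pickle.load(open('pics/'+f+'.pkl','rb'))
def ray(c,u,v):
    f=c['color'].shape[0]/2/np.tan(np.radians(c['fov_y'])/2)
    d=np.array([(u-c['cx'])/f,-(v-c['cy'])/f,-1.]); return c['T'][:3,3],c['T'][:3,:3]@d
def onz(c,u,v,z):
    o,d=ray(c,u,v); return o+d*(z-o[2])/d[2]
def proj(c,p):
    f=c['color'].shape[0]/2/np.tan(np.radians(c['fov_y'])/2)
    q=np.linalg.inv(c['T'])@np.append(p,1); return c['cx']+f*q[0]/-q[2],c['cy']-f*q[1]/-q[2]
def tri(a,b):
    A=np.zeros((3,3));B=np.zeros(3)
    for o,d in(a,b):
        d=d/np.linalg.norm(d);P=np.eye(3)-np.outer(d,d);A+=P;B+=P@o
    return np.linalg.solve(A,B)
E
python3 - <<'E'
from h import *
np.set_printoptions(precision=4,suppress=True)
for n in('scene','top','wrist'):
    c=snap(n,n+'0'); print(n,c['fov_y'],c['cx'],c['cy'],[k for k in c if k not in('color',)]);print(c['T'])
    if 'T_tool_cam' in c: print(np.array(c['T_tool_cam']))
print(readout.state())
a=cv2.imread('pics/top0.png');cv2.imwrite('pics/top0b.png',cv2.resize(a,(800,600),interpolation=cv2.INTER_CUBIC))
a=cv2.imread('pics/scene0.png');cv2.imwrite('pics/scene0b.png',cv2.resize(a,(800,600),interpolation=cv2.INTER_CUBIC))
E
```

```text
scene 52.310972775732715 258.0546301158622 189.0515169326345 ['fov_y', 'cx', 'cy', 'T']
[[-0.637  -0.4637  0.6158  1.3522]
 [ 0.7705 -0.4067  0.4908  0.5701]
 [ 0.0229  0.7871  0.6164  0.9066]
 [ 0.      0.      0.      1.    ]]
top 43.191090844853456 249.3013441100701 190.22334746862182 ['fov_y', 'cx', 'cy', 'T']
[[-0.0272  0.9899 -0.139   0.3243]
 [-0.9996 -0.0271  0.0024 -0.0528]
 [-0.0014  0.1391  0.9903  1.6705]
 [ 0.      0.      0.      1.    ]]
wrist 58.51577665844827 252.57019252380036 188.61364219103933 ['fov_y', 'cx', 'cy', 'T_tool_cam', 'T']
[[ 0.4069  0.8779  0.2523  0.289 ]
 [-0.9135  0.3913  0.1119 -0.4751]
 [-0.0005 -0.276   0.9612  0.3738]
 [ 0.      0.      0.      1.    ]]
[[-0.0007  0.9611  0.2761  0.0703]
 [ 1.      0.0008 -0.0003  0.0018]
 [-0.0005  0.2761 -0.9611 -0.1429]
 [ 0.      0.      0.      1.    ]]
{'clock': 0.15, 'joint_pos': array([-1.2356,  0.3511,  1.6523,  0.    ,  1.1391, -0.0846]), 'joint_velocities': array([-0.0006, -0.0032, -0.0017,  0.0003, -0.0001,  0.0006]), 'tau': array([  0.001 , -50.6255, -29.1504,  -0.    ,   0.0034,  -0.    ]), 'position': array([ 0.2241, -0.502 ,  0.2309]), 'tool_rot': array([ 0.9781,  0.2084, -0.0001, -0.0004]), 'force': array([ 0.5209, -0.4693,  0.8996]), 'wrist_torque': array([-0.039 ,  0.043 ,  0.0182]), 'gripper_force': 0.0, 'gripper_width': 0.9951086950148987}
```

View pics/top0b.png

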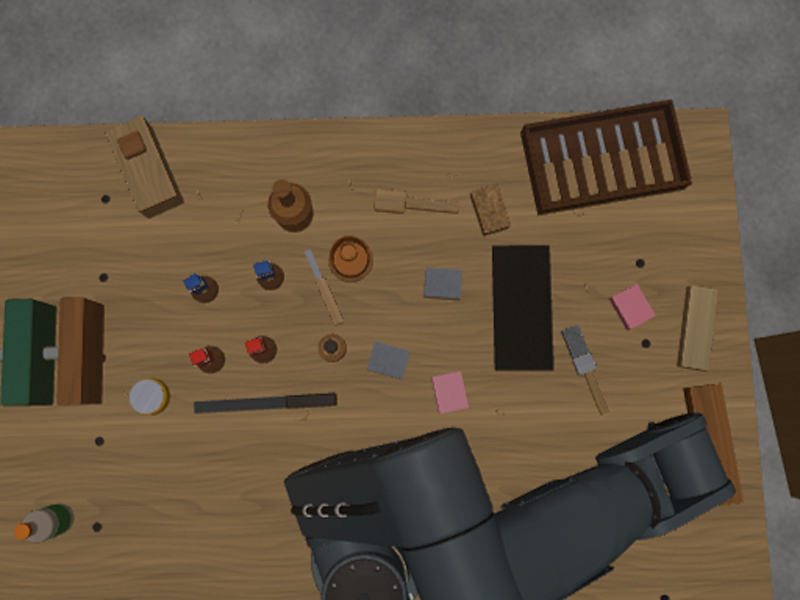

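View pics/scene0b.png

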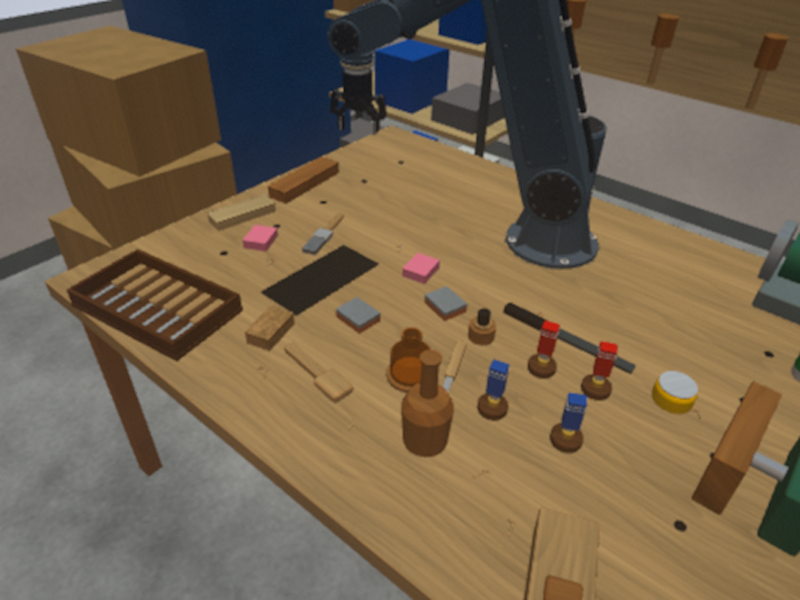

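Top view (800 px scale): blue guards are at (195,284) and (264,270), red guards at (200,356) and (256,346), flask (350,258), stopper in its ring (332,347), mat (522,308). 
The whetstone candidates are:
- **Grey:** (443,284) and (389,360).
- **Pink look-alikes:** (450,392) and (633,306), which are excluded.
- **Wooden blocks:** also not stones, at (490,209), (698,327) and (712,430).

So there are two stones. The scene view agrees, with grey stones at (358,313) and (446,302).

```bash
cat > det.py <<'E'
from h import *
def blobs(c,what,amin=40):
    h=cv2.cvtColor(c['color'],cv2.COLOR_BGR2HSV); H,S,V=[h[...,i].astype(int) for i in range(3)]
    if what=='red': m=((H<7)|(H>174))&(S>190)&(V>90)
    if what=='blue': m=(H>105)&(H<128)&(S>130)&(V>60)
    if what=='grey': m=(S<75)&(V>85)&(V<190)&(H>90)&(H<135)
    if what=='black': m=(V<45)
    m=cv2.morphologyEx(m.astype(np.uint8),cv2.MORPH_OPEN,np.ones((2,2)))
    cs,_=cv2.findContours(m,cv2.RETR_EXTERNAL,cv2.CHAIN_APPROX_NONE)
    return [(cv2.contourArea(k),k,cv2.minAreaRect(k)) for k in cs if cv2.contourArea(k)>amin]
E
python3 - <<'E'
from det import *
np.set_printoptions(precision=3,suppress=True)
for n in('top0','scene0'):
    c=load(n)
    for w in('red','blue','grey','black'):
        for a,k,r in blobs(c,w,20):
            z={'red':.1,'blue':.1,'grey':.025,'black':.004}[w]
            if a<6000: print(n,w,a,np.array(r[0]),np.array(r[1]),round(r[2]),onz(c,*r[0],z))
c=load('top0')
for nm,(u,v),z in(('flask',(350,250),.115),('stopper',(331,346),.07),('knife',(325,287),.01),('mallet',(283,190),.2),('rasp',(265,403),.01),('brush',(585,365),.01)): print(nm,onz(c,u*.64,v*.64,z))
E
```

```text
top0 red 53.0 [127.4 228.8] [7.155 8.944] 63 [0.43  0.341 0.1  ]
top0 red 50.5 [163.15 221.45] [6.641 9.487] 72 [0.45  0.225 0.1  ]
top0 blue 49.0 [123.5 181. ] [6.708 8.944] 63 [0.587 0.355 0.1  ]
top0 blue 49.5 [168.4 172.2] [6.957 8.854] 72 [0.612 0.208 0.1  ]
top0 grey 306.5 [ 94.  254.5] [19. 20.] 90 [0.351 0.471 0.025]
top0 grey 82.5 [375.224 233.31 ] [ 9.656 10.213] 68 [ 0.397 -0.479  0.025]
top0 grey 359.0 [249.308 231.038] [22.54  17.629] 15 [ 0.416 -0.053  0.025]
top0 grey 352.5 [284.356 181.874] [22.472 17.487] 4 [ 0.581 -0.178  0.025]
top0 grey 36.5 [201.103 169.741] [17.464  3.02 ] 67 [0.631 0.107 0.025]
top0 black 39.5 [253.706 380.324] [7.276 8.489] 76 [-0.073 -0.054  0.004]
top0 black 54.0 [380.015 370.191] [ 3.43  26.925] 59 [-0.052 -0.471  0.004]
top0 black 54.5 [ 41.69 335.17] [ 6.223 12.587] 8 [0.09  0.648 0.004]
top0 black 267.5 [436.775 304.526] [40.973 31.271] 61 [ 0.154 -0.675  0.004]
top0 black 4977.0 [323.319 318.73 ] [101.728 268.794] 77 [ 0.118 -0.293  0.004]
top0 black 799.5 [ 27.843 226.223] [14.535 66.065] 2 [0.454 0.707 0.004]
top0 black 2797.5 [334.88
[... 1848 characters left out ...]
k 527.0 [227.934  62.81 ] [34.351 34.706] 77 [-0.424 -1.12   0.004]
scene0 black 270.0 [311.878  59.192] [ 6.7  74.43] 6 [-0.848 -0.764  0.004]
scene0 black 80.0 [365.839  30.702] [25.658  4.326] 80 [-1.682 -0.803  0.004]
scene0 black 284.0 [221.559  26.265] [19.16  19.645] 14 [-0.974 -1.702  0.004]
scene0 black 46.5 [361.243   5.959] [12.823  4.768] 81 [-2.385 -1.214  0.004]
scene0 black 2829.5 [339.942  51.712] [110.806  29.417] 79 [-1.105 -0.702  0.004]
scene0 black 470.5 [274.768   6.574] [18.419 49.405] 57 [-1.775 -1.787  0.004]
flask [0.645 0.023 0.115]
stopper [0.448 0.07  0.07 ]
knife [0.584 0.085 0.01 ]
mallet [0.753 0.151 0.2  ]
rasp [0.333 0.22  0.01 ]
brush [ 0.396 -0.48   0.01 ]
```

Emit:
carry_out(motion=[{"z":-0.6,"az":0.935},{"z":-0.6,"az":0.935},{"z":-0.6,"az":0.935},{"z":-0.6},{"x":0.8,"y":-0.8},{"x":0.8,"y":-0.8},{"x":0.8,"y":-0.8},{"x":0.8,"y":-0.8},{"x":0.8,"y":-0.8},{"x":0.8,"y":-0.8}])

```text
invalid input at $.motion[0]: expected keys x, y, z, ax, ay, az, jaw
```

Emit:
carry_out(motion=[{},{}])

```text
invalid input at $.motion[0]: expected keys x, y, z, ax, ay, az, jaw
```

```bash
python3 - <<'E'
from h import *
c=snap('wrist','w1')
E
```

Emit:
carry_out(motion=[{"x":0,"y":-1},{"y":-1},{"y":-1},{"y":-1},{"y":-1},{"y":-1},{"y":-1},{"y":-1},{},{}])

```text
invalid input at $.motion[0]: expected keys x, y, z, ax, ay, az, jaw
```

```bash
python3 - <<'E'
from h import *
c=snap('wrist','w2')
E
```

```text
(no output)
```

View pics/w1.png

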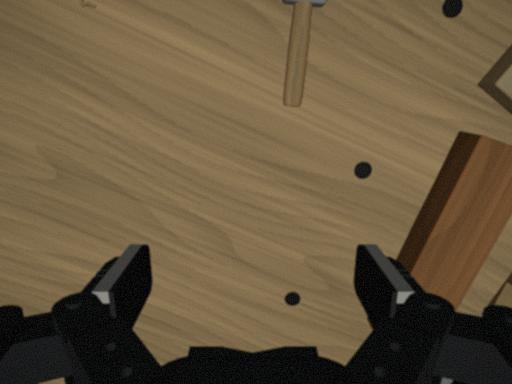

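View pics/w2.png

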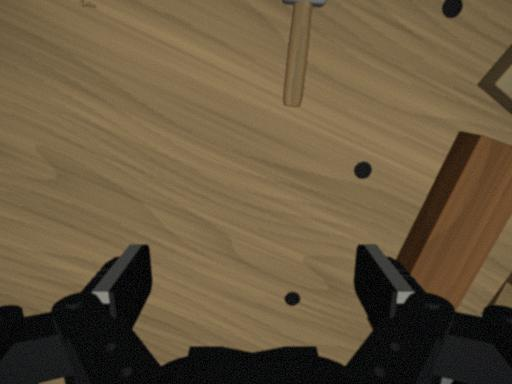

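The moves were refused because every row needs all keys. These wrist views only show the brush handle (298,60) and the fingers from the start pose, so I'll redo the moves with full rows.

Emit:
carry_out(motion=[{"x":0,"y":0,"z":-0.6,"ax":0,"ay":0,"az":0.935,"jaw":1},{"x":0,"y":0,"z":-0.6,"ax":0,"ay":0,"az":0.935,"jaw":1},{"x":0,"y":0,"z":-0.6,"ax":0,"ay":0,"az":0.935,"jaw":1},{"x":0,"y":0,"z":-0.6,"ax":0,"ay":0,"az":0,"jaw":1},{"x":0.8,"y":-0.8,"z":0,"ax":0,"ay":0,"az":0,"jaw":1},{"x":0.8,"y":-0.8,"z":0,"ax":0,"ay":0,"az":0,"jaw":1},{"x":0.8,"y":-0.8,"z":0,"ax":0,"ay":0,"az":0,"jaw":1},{"x":0.8,"y":-0.8,"z":0,"ax":0,"ay":0,"az":0,"jaw":1},{"x":0.8,"y":-0.8,"z":0,"ax":0,"ay":0,"az":0,"jaw":1},{"x":0,"y":0,"z":0,"ax":0,"ay":0,"az":0,"jaw":1}])

```text
clock: 1.5
position: [0.4262, -0.3, 0.3512]
tool_rot: [1.0, 0.002, 0.0, -0.0]
force: [0.1, -0.3, 0.9]
gripper_width: 1.001
gripper_force: 0.0
```

```bash
python3 - <<'E'
from h import *
c=snap('wrist','w1');s=readout.state();print(s['position'],s['tool_rot'],s['clock'],s['joint_velocities'])
E
```

```text
[ 0.42512288 -0.30135883  0.35115052] [ 9.99999521e-01  9.68681221e-04 -1.34957124e-04 -4.75374622e-05] 1.55 [-0.04992654 -0.00321136  0.00307913 -0.00830718  0.00021433 -0.01526368]
```

Emit:
carry_out(motion=[{"x":0.2,"y":-1,"z":0,"ax":0,"ay":0,"az":0,"jaw":1},{"x":0.2,"y":-1,"z":0,"ax":0,"ay":0,"az":0,"jaw":1},{"x":0.2,"y":-1,"z":0,"ax":0,"ay":0,"az":0,"jaw":1},{"x":0.2,"y":-1,"z":0,"ax":0,"ay":0,"az":0,"jaw":1},{"x":0.2,"y":-1,"z":0,"ax":0,"ay":0,"az":0,"jaw":1},{"x":0,"y":-1,"z":0,"ax":0,"ay":0,"az":0,"jaw":1},{"x":0,"y":-1,"z":0,"ax":0,"ay":0,"az":0,"jaw":1},{"x":0,"y":0,"z":0,"ax":0,"ay":0,"az":0,"jaw":1},{"x":0,"y":0,"z":0,"ax":0,"ay":0,"az":0,"jaw":1}])

```text
clock: 2.68
position: [0.4747, 0.0464, 0.3512]
tool_rot: [1.0, -0.001, -0.0, 0.0]
force: [0.3, -0.5, 0.2]
gripper_width: 0.999
gripper_force: 0.0
```

```bash
python3 - <<'E'
from h import *
c=snap('wrist','w2');s=readout.state();print(s['position'],s['tool_rot'],s['clock'],s['joint_velocities'])
E
```

```text
[0.47477925 0.0461405  0.35125151] [ 9.99999198e-01 -1.25348584e-03 -4.17517897e-05  1.78060426e-04] 2.725 [-0.00577112  0.00079972 -0.00179415  0.00150566 -0.00045716  0.0043113 ]
```

Emit:
carry_out(motion=[{"x":0,"y":-1,"z":0,"ax":0,"ay":0,"az":0,"jaw":1},{"x":0,"y":-1,"z":0,"ax":0,"ay":0,"az":0,"jaw":1},{"x":0,"y":-1,"z":0,"ax":0,"ay":0,"az":0,"jaw":1},{"x":0,"y":-1,"z":0,"ax":0,"ay":0,"az":0,"jaw":1},{"x":0,"y":0,"z":0,"ax":0,"ay":0,"az":0,"jaw":1},{"x":0,"y":0,"z":0,"ax":0,"ay":0,"az":0,"jaw":1}])

```text
clock: 3.48
position: [0.4754, 0.2461, 0.3511]
tool_rot: [1.0, -0.001, -0.0, 0.0]
force: [0.0, -0.2, -0.2]
gripper_width: 0.998
gripper_force: 0.0
```

```bash
python3 - <<'E'
from h import *
c=snap('wrist','w3');s=readout.state();print(s['position'],s['tool_rot'],s['clock'],s['joint_velocities'])
a=np.hstack([cv2.resize(load(n)['color'],(400,300),interpolation=cv2.INTER_AREA) for n in('w1','w2')])
cv2.imwrite('pics/m12.png',a)
E
```

```text
[0.47536488 0.24594093 0.35128552] [ 9.99998975e-01 -1.41866569e-03 -1.92991662e-05  1.90089500e-04] 3.525 [-0.00229444 -0.00568566 -0.00021534  0.00162935 -0.00076351  0.00533589]
```

View pics/m12.png

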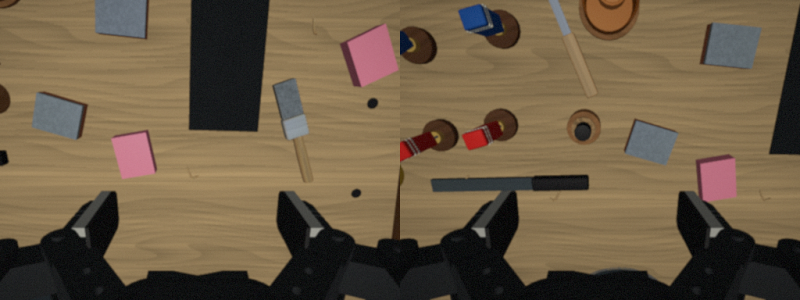

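View pics/w3.png

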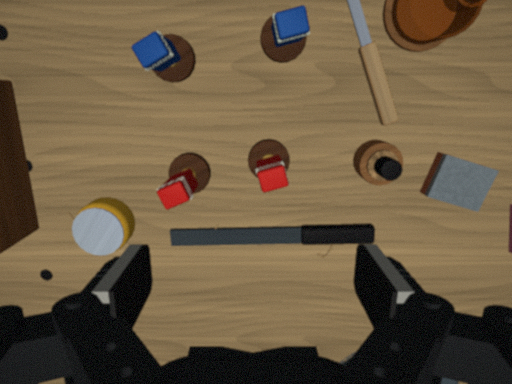

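w2/w3 show everything. In w3, the red tops are at (175,192) and (272,178), blue tops at (154,50) and (291,24), stopper knob at (388,168), grey stone at (460,182), knife at (375,85) and rasp at (270,235). I'll take one more view further forward for stereo.

Emit:
carry_out(motion=[{"x":1,"y":0.4,"z":0,"ax":0,"ay":0,"az":0,"jaw":1},{"x":1,"y":0.4,"z":0,"ax":0,"ay":0,"az":0,"jaw":1},{"x":0.4,"y":0.4,"z":0,"ax":0,"ay":0,"az":0,"jaw":1},{"x":0,"y":0,"z":0,"ax":0,"ay":0,"az":0,"jaw":1},{"x":0,"y":0,"z":0,"ax":0,"ay":0,"az":0,"jaw":1}])

```text
clock: 4.15
position: [0.5946, 0.1867, 0.3515]
tool_rot: [1.0, -0.001, -0.0, -0.0]
force: [0.0, -0.5, -0.1]
gripper_width: 0.999
gripper_force: 0.0
```

```bash
cat > guards.py <<'E'
from det import *
def tops(c,col):
    h=cv2.cvtColor(c['color'],cv2.COLOR_BGR2HSV); H,S,V=[h[...,i].astype(int) for i in range(3)]
    m=(((H<7)|(H>174))&(S>170)&(V>150)) if col=='red' else ((H>100)&(H<128)&(S>130)&(V>110))
    m=cv2.morphologyEx(m.astype(np.uint8),cv2.MORPH_OPEN,np.ones((3,3)))
    cs,_=cv2.findContours(m,cv2.RETR_EXTERNAL,cv2.CHAIN_APPROX_NONE)
    return [cv2.minAreaRect(k) for k in cs if cv2.contourArea(k)>250]
E
python3 - <<'E'
from guards import *
np.set_printoptions(precision=4,suppress=True)
c=snap('wrist','w4');s=readout.state();print(s['position'])
a=load('w3')['color'].astype(int)
for p in((175,192),(176,178),(272,178),(268,163),(154,50),(163,62),(291,24),(465,180),(388,168)):
    print(p,cv2.cvtColor(load('w3')['color'],cv2.COLOR_BGR2HSV)[p[1],p[0]])
for n in('w2','w3','w4'):
    c=load(n)
    for col in('red','blue'):
        for r in tops(c,col): print(n,col,np.array(r[0]),np.array(r[1]),round(r[2],1),onz(c,*r[0],.102),onz(c,*r[0],.132))
E
```

```text
[0.5944 0.1872 0.3516]
(175, 192) [  1 206 186]
(176, 178) [  5 122  88]
(272, 178) [  1 200 189]
(268, 163) [  0 194  79]
(154, 50) [108 188 140]
(163, 62) [107  70  66]
(291, 24) [108 177 141]
(465, 180) [104  24 116]
(388, 168) [30 39 26]
w2 red [ 94.727  178.7379] [20.5125 25.9531] 72.9 [0.4457 0.231  0.102 ] [0.4534 0.2167 0.132 ]
w2 blue [92.0943 21.3302] [25.137 28.571] 74.1 [0.6152 0.2118 0.102 ] [0.6099 0.199  0.132 ]
w3 red [172.2951 195.5561] [20.5339 25.4927] 65.2 [0.4254 0.3406 0.102 ] [0.4346 0.3332 0.132 ]
w3 red [272.4811 178.934 ] [20.4667 26.5106] 74.1 [0.4455 0.2209 0.102 ] [0.4533 0.2227 0.132 ]
w3 blue [149.1854  49.1966] [24.486  27.8779] 58.0 [0.5886 0.3542 0.102 ] [0.5854 0.3458 0.132 ]
w3 blue [292.0294  21.6176] [25.4662 30.317 ] 76.0 [0.615  0.2027 0.102 ] [0.6098 0.2059 0.132 ]
w4 red [222.4494 273.2809] [17.539  25.1843] 77.0 [0.4401 0.2241 0.102 ] [0.4573 0.2211 0.132 ]
w4 blue [106.0725 162.6244] [21.5945 25.4095] 59.7 [0.5849 0.3558 0.102 ] [0.5911 0.3428 0.132 ]
w4 blue [234.7941 140.6765] [22.0707 27.4065] 76.0 [0.61   0.2053 0.102 ] [0.6143 0.2038 0.132 ]
```

View pics/w4.png

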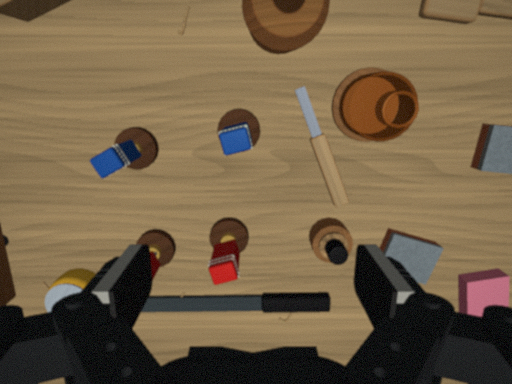

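```bash
python3 - <<'E'
from guards import *
np.set_printoptions(precision=4,suppress=True)
W={n:load(n) for n in('w1','w2','w3','w4','top0')}
def T(n1,p1,n2,p2):
    a=ray(W[n1],*p1);b=ray(W[n2],*p2);p=tri(a,b);return p, np.linalg.norm(np.array(proj(W[n1],p))-p1)
print('red2(near)',T('w2',(94.7,178.7),'w3',(272.5,178.9)),T('w2',(94.7,178.7),'w4',(222.4,273.3)))
print('red1(far)',T('w3',(172.3,195.6),'top0',(127.4,228.8)))
print('blue2 near',T('w2',(92.1,21.3),'w4',(234.8,140.7)),T('w3',(292,21.6),'w4',(234.8,140.7)))
print('blue1',T('w3',(149.2,49.2),'w4',(106.1,162.6)))
# stones
for n in('w1','w2','w3','w4'):
    c=W[n];h=cv2.cvtColor(c['color'],cv2.COLOR_BGR2HSV);H,S,V=[h[...,i].astype(int) for i in range(3)]
    m=((S<60)&(V>85)&(V<170)&(H>85)&(H<130)).astype(np.uint8)
    m=cv2.morphologyEx(m,cv2.MORPH_OPEN,np.ones((3,3)));m=cv2.morphologyEx(m,cv2.MORPH_CLOSE,np.ones((5,5)))
    for k in cv2.findContours(m,cv2.RETR_EXTERNAL,cv2.CHAIN_APPROX_NONE)[0]:
        if cv2.contourArea(k)>900:
            P=np.array([onz(c,*q[0],.025)[:2] for q in k],np.float32);r=cv2.minAreaRect(P*1000)
            print(n,'stone',np.array(cv2.minAreaRect(k)[0]),'world',np.array(r[0]),np.array(r[1]),round(r[2],1))
    m=((V<45)).astype(np.uint8);m=cv2.morphologyEx(m,cv2.MORPH_OPEN,np.ones((3,3)))
    for k in cv2.findContours(m,cv2.RETR_EXTERNAL,cv2.CHAIN_APPROX_NONE)[0]:
        if 250<cv2.contourArea(k)<30000:
            r=cv2.minAreaRect(k)
            if r[0][1]<290: print(n,'dark',cv2.contourArea(k),np.array(r[0]),np.array(r[1]),r[2])
# mat from top
h=cv2.cvtColor(W['top0']['color'],cv2.COLOR_BGR2HSV)
for a,k,r in blobs(W['top0'],'black',2000):
    if a<3000:
        P=np.array([onz(W['top0'],*q[0],.004)[:2] for q in k],np.float32);r=cv2.minAreaRect(P*1000);print('mat',r,cv2.boxPoints(r))
E
python3 - <<'E'
import cv2,sys;sys.path.insert(0,'.')
from h import *
a=load('w4')['color'][60:290,280:512];b=load('w3')['color'][0:230,280:512]
cv2.imwrite('pics/crop1.png',np.hstack([cv2.resize(a,None,fx=1.72,fy=1.72,interpolation=cv2.INTER_CUBIC),cv2.resize(b,None,fx=1.72,fy=1.72,interpolation=cv2.INTER_CUBIC)]))
E
```

```text
red2(near) (array([0.4505, 0.222 , 0.1209]), np.float64(0.0535398277943616)) (array([0.4504, 0.2224, 0.1201]), np.float64(0.03144475196486748))
red1(far) (array([0.4287, 0.3377, 0.113 ]), np.float64(0.09625655038074633))
blue2 near (array([0.6123, 0.2045, 0.1188]), np.float64(0.109764707426866)) (array([0.6123, 0.2045, 0.118 ]), np.float64(0.032545302576321905))
blue1 (array([0.5873, 0.3508, 0.1136]), np.float64(0.07718567201010408))
w1 stone [ 72.217  147.9906] world [419.2135 -53.9473] [79.2736 63.3327] 73.2
w1 stone [372.5589 139.2353] world [ 431.8854 -466.1809] [100.1075  36.6582] 19.9
w1 stone [154.   23.5] world [ 579.9454 -177.81  ] [79.3201 55.1512] 84.6
w1 dark 15143.5 [292.7446  82.8346] [ 98.0518 167.2686] 0.9240452647209167
w2 stone [321.446  182.6757] world [419.2285 -52.6796] [79.126  63.1652] 73.2
w2 stone [425.8927  58.4299] world [ 584.032  -177.6073] [79.3105 62.7899] 84.2
w2 dark 1200.0 [204.0628 233.5167] [17.9971 72.1314] 88.97696685791016
w2 dark 3467.0 [492.5 106. ] [180.  37.] 90.0
w3 stone [462.3 183.1] world [418.5584 -52.5798] [78.7485 61.7347] 73.3
w3 dark 413.0 [387.4 167.7] [26.3856 19.6774] 26.56505012512207
w4 stone [411.  256.5] world [419.3061 -52.4449] [79.4035 63.1617] 73.2
w4 stone [496.5 149. ] world [ 586.4308 -159.3801] [43.0775 62.1455] 85.0
w4 dark 349.0 [335.7846 251.1231] [25.055 17.861] 60.2551155090332
mat ((526.2352905273438, -352.1170349121094), (126.94386291503906, 275.8643798828125), 88.63086700439453) [[ 386.8259 -412.2751]
 [ 662.6115 -418.8665]
 [ 665.6447 -291.9589]
 [ 389.8591 -285.3676]]
```

View pics/crop1.png

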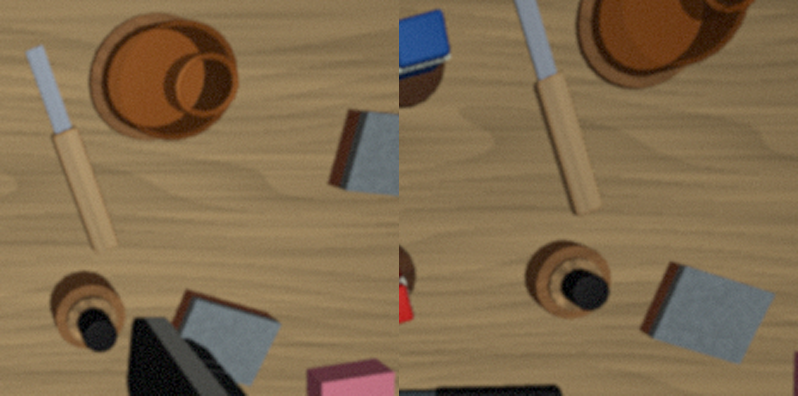

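The crop confirms the grey-topped, red-brown-edged whetstone at (705,315) and (370,150). The pink block is only partly in view, and the stopper knob is at (585,290). Measured:
- **Guard tops:** redN z 0.120, redF 0.113, blueN 0.118, blueF 0.114.
- **Stones:** A (0.419,-0.053), B (0.584,-0.178).

I'll start with the near blue guard, pressing it with shut fingers.

Emit:
carry_out(motion=[{"x":0.18,"y":-0.173,"z":0,"ax":0,"ay":0,"az":0,"jaw":0},{"x":0.18,"y":-0.173,"z":0,"ax":0,"ay":0,"az":0,"jaw":0},{"x":0,"y":0,"z":1,"ax":0,"ay":0,"az":0,"jaw":0},{"x":0,"y":0,"z":1,"ax":0,"ay":0,"az":0,"jaw":0},{"x":0,"y":0,"z":1,"ax":0,"ay":0,"az":0,"jaw":0},{"x":0,"y":0,"z":0.9,"ax":0,"ay":0,"az":0,"jaw":0},{"x":0,"y":0,"z":0.4,"ax":0,"ay":0,"az":0,"jaw":0},{"x":0,"y":0,"z":0.2,"ax":0,"ay":0,"az":0,"jaw":0},{"x":0,"y":0,"z":0,"ax":0,"ay":0,"az":0,"jaw":0},{"x":0,"y":0,"z":0,"ax":0,"ay":0,"az":0,"jaw":0}])

```text
clock: 5.45
position: [0.6137, 0.205, 0.1279]
tool_rot: [1.0, -0.0, 0.001, -0.0]
force: [-0.2, 0.4, 0.5]
gripper_width: 0.001
gripper_force: 0.0
```

Emit:
carry_out(motion=[{"x":0,"y":0,"z":0.1,"ax":0,"ay":0,"az":0,"jaw":0},{"x":0,"y":0,"z":0.1,"ax":0,"ay":0,"az":0,"jaw":0},{"x":0,"y":0,"z":0.1,"ax":0,"ay":0,"az":0,"jaw":0},{"x":0,"y":0,"z":0.1,"ax":0,"ay":0,"az":0,"jaw":0},{"x":0,"y":0,"z":0.05,"ax":0,"ay":0,"az":0,"jaw":0},{"x":0,"y":0,"z":0,"ax":0,"ay":0,"az":0,"jaw":0}])

```text
clock: 6.2
position: [0.6132, 0.2048, 0.1041]
tool_rot: [1.0, -0.0, 0.001, -0.0]
force: [0.9, -0.2, 2.0]
gripper_width: -0.001
gripper_force: 1.5
```

Emit:
carry_out(motion=[{"x":0,"y":0,"z":0.03,"ax":0,"ay":0,"az":0,"jaw":0},{"x":0,"y":0,"z":0.03,"ax":0,"ay":0,"az":0,"jaw":0},{"x":0,"y":0,"z":0,"ax":0,"ay":0,"az":0,"jaw":0}])

```text
clock: 6.58
position: [0.6134, 0.2049, 0.102]
tool_rot: [1.0, -0.0, 0.001, -0.0]
force: [-1.3, -1.1, 9.4]
gripper_width: -0.004
gripper_force: 5.4
```

Emit:
carry_out(motion=[{"x":0,"y":0,"z":0.03,"ax":0,"ay":0,"az":0,"jaw":0},{"x":0,"y":0,"z":0,"ax":0,"ay":0,"az":0,"jaw":0}])

```text
clock: 6.82
position: [0.6137, 0.2049, 0.1019]
tool_rot: [1.0, -0.0, 0.001, -0.0]
force: [-6.8, -1.5, 22.1]
gripper_width: 0.002
gripper_force: 11.1
```

Blue near is home (0.1019, 22 N). Next is blue far.

Emit:
carry_out(motion=[{"x":0,"y":0,"z":-0.8,"ax":0,"ay":0,"az":0,"jaw":0},{"x":-0.13,"y":-0.73,"z":0,"ax":0,"ay":0,"az":0,"jaw":0},{"x":-0.13,"y":-0.73,"z":0,"ax":0,"ay":0,"az":0,"jaw":0},{"x":-0.13,"y":-0.73,"z":0,"ax":0,"ay":0,"az":0,"jaw":0},{"x":-0.13,"y":-0.73,"z":0,"ax":0,"ay":0,"az":0,"jaw":0},{"x":0,"y":0,"z":0.25,"ax":0,"ay":0,"az":0,"jaw":0},{"x":0,"y":0,"z":0.15,"ax":0,"ay":0,"az":0,"jaw":0},{"x":0,"y":0,"z":0.1,"ax":0,"ay":0,"az":0,"jaw":0},{"x":0,"y":0,"z":0.1,"ax":0,"ay":0,"az":0,"jaw":0},{"x":0,"y":0,"z":0,"ax":0,"ay":0,"az":0,"jaw":0}])

```text
clock: 8.07
position: [0.5872, 0.3498, 0.1092]
tool_rot: [1.0, -0.001, -0.0, 0.0]
force: [0.1, -0.6, -0.6]
gripper_width: -0.002
gripper_force: 0.0
```

Emit:
carry_out(motion=[{"x":0,"y":0,"z":0.1,"ax":0,"ay":0,"az":0,"jaw":0},{"x":0,"y":0,"z":0.06,"ax":0,"ay":0,"az":0,"jaw":0},{"x":0,"y":0,"z":0,"ax":0,"ay":0,"az":0,"jaw":0}])

```text
clock: 8.45
position: [0.5877, 0.3502, 0.1021]
tool_rot: [1.0, -0.001, 0.001, -0.0]
force: [-0.9, -1.6, 5.7]
gripper_width: -0.001
gripper_force: 3.2
```

Emit:
carry_out(motion=[{"x":0,"y":0,"z":0.04,"ax":0,"ay":0,"az":0,"jaw":0},{"x":0,"y":0,"z":0,"ax":0,"ay":0,"az":0,"jaw":0}])

```text
clock: 8.7
position: [0.588, 0.3503, 0.1019]
tool_rot: [1.0, -0.001, 0.001, -0.0]
force: [-6.3, -4.6, 19.4]
gripper_width: 0.001
gripper_force: 9.9
```

Emit:
carry_out(motion=[{"x":0,"y":0,"z":0.03,"ax":0,"ay":0,"az":0,"jaw":0},{"x":0,"y":0,"z":0,"ax":0,"ay":0,"az":0,"jaw":0}])

```text
clock: 8.95
position: [0.5883, 0.3505, 0.1018]
tool_rot: [1.0, -0.001, 0.002, -0.001]
force: [-9.7, -5.6, 29.6]
gripper_width: -0.004
gripper_force: 15.0
```

Emit:
carry_out(motion=[{"x":0,"y":0,"z":-1,"ax":0,"ay":0,"az":0,"jaw":0.65},{"x":0,"y":0,"z":-1,"ax":0,"ay":0,"az":0,"jaw":0.65},{"x":-0.8,"y":0.06,"z":0,"ax":0,"ay":0,"az":0,"jaw":0.65},{"x":-0.8,"y":0.06,"z":0,"ax":0,"ay":0,"az":0,"jaw":0.65},{"x":-0.8,"y":0.06,"z":0,"ax":0,"ay":0,"az":0,"jaw":0.65},{"x":-0.78,"y":0.06,"z":0,"ax":0,"ay":0,"az":0,"jaw":0.65},{"x":0,"y":0,"z":0,"ax":0,"ay":0,"az":-0.96,"jaw":0.65},{"x":0,"y":0,"z":0,"ax":0,"ay":0,"az":-0.96,"jaw":0.65},{"x":0,"y":0,"z":0,"ax":0,"ay":0,"az":-0.96,"jaw":0.65},{"x":0,"y":0,"z":0,"ax":0,"ay":0,"az":0,"jaw":0.65}])

```text
clock: 10.2
position: [0.4282, 0.3385, 0.1977]
tool_rot: [0.977, 0.213, 0.0, -0.0]
force: [-0.1, 0.3, -0.5]
gripper_width: 0.649
gripper_force: 0.0
```

```bash
python3 - <<'E'
from guards import *
np.set_printoptions(precision=4,suppress=True)
c=snap('wrist','w5');s=readout.state();print(s['position'],R.from_quat(s['tool_rot']).as_matrix()[:,0],s['gripper_width'])
for r in tops(c,'red'): print(r,onz(c,*r[0],.113),onz(c,*r[0],.12))
w3=load('w3')
for r in tops(c,'red'): print(tri(ray(c,*r[0]),ray(w3,172.3,195.6)))
h=cv2.cvtColor(c['color'],cv2.COLOR_BGR2HSV)
E
```

```text
[0.4282 0.3386 0.1977] [0.91   0.4145 0.0001] 0.6475190223576435
((415.38995361328125, 237.26998901367188), (44.689151763916016, 32.1026496887207), 8.130102157592773) [0.449 0.217 0.113] [0.4503 0.2215 0.12  ]
((255.0, 196.0), (34.0, 44.0), 90.0) [0.4292 0.3351 0.113 ] [0.4312 0.3361 0.12  ]
[0.4728 0.3049 0.2482]
[0.4311 0.3361 0.1203]
```

View pics/w5.png

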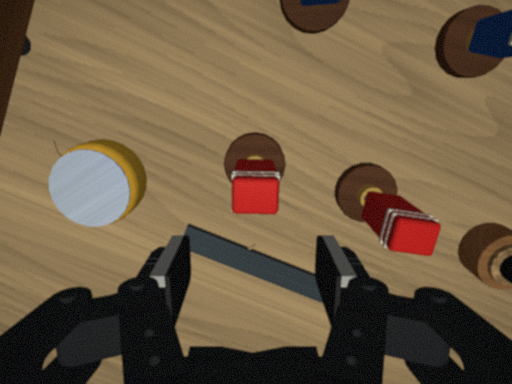

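The red-far top is square in the view at (255,196), z ≈ 0.120. I'll grip it and pull it up.

Emit:
carry_out(motion=[{"x":0.03,"y":0.07,"z":0.75,"ax":0,"ay":0,"az":0,"jaw":0.65},{"x":0,"y":0,"z":0.75,"ax":0,"ay":0,"az":0,"jaw":0.65},{"x":0,"y":0,"z":0.75,"ax":0,"ay":0,"az":0,"jaw":0.65},{"x":0,"y":0,"z":0,"ax":0,"ay":0,"az":0,"jaw":0.65},{"x":0,"y":0,"z":0,"ax":0,"ay":0,"az":0,"jaw":0},{"x":0,"y":0,"z":0,"ax":0,"ay":0,"az":0,"jaw":0},{"x":0,"y":0,"z":0,"ax":0,"ay":0,"az":0,"jaw":0},{"x":0,"y":0,"z":0,"ax":0,"ay":0,"az":0,"jaw":0}], force=50)

```text
clock: 11.25
position: [0.4313, 0.3376, 0.0871]
tool_rot: [0.977, 0.213, 0.001, -0.001]
force: [-2.3, 6.3, -0.9]
gripper_width: 0.369
gripper_force: 50.3
```

Emit:
carry_out(motion=[{"x":0,"y":0,"z":-0.1,"ax":0,"ay":0,"az":0,"jaw":0},{"x":0,"y":0,"z":-0.1,"ax":0,"ay":0,"az":0,"jaw":0},{"x":0,"y":0,"z":-0.04,"ax":0,"ay":0,"az":0,"jaw":0},{"x":0,"y":0,"z":0,"ax":0,"ay":0,"az":0,"jaw":0}])

```text
clock: 11.75
position: [0.4312, 0.3375, 0.0983]
tool_rot: [0.977, 0.213, 0.001, -0.001]
force: [0.6, 9.0, -11.6]
gripper_width: 0.366
gripper_force: 53.4
```

Emit:
carry_out(motion=[{"x":0,"y":0,"z":-0.04,"ax":0,"ay":0,"az":0,"jaw":0},{"x":0,"y":0,"z":0,"ax":0,"ay":0,"az":0,"jaw":0}])

```text
clock: 12.0
position: [0.431, 0.3373, 0.0985]
tool_rot: [0.977, 0.213, 0.001, -0.001]
force: [6.8, 14.0, -32.7]
gripper_width: 0.368
gripper_force: 55.1
```

Emit:
carry_out(motion=[{"x":0,"y":0,"z":-0.04,"ax":0,"ay":0,"az":0,"jaw":0},{"x":0,"y":0,"z":0,"ax":0,"ay":0,"az":0,"jaw":0}])

```text
clock: 12.25
position: [0.4304, 0.3371, 0.0991]
tool_rot: [0.977, 0.213, -0.0, -0.001]
force: [11.3, 17.2, -48.0]
gripper_width: 0.365
gripper_force: 57.0
```

Emit:
carry_out(motion=[{"x":0,"y":0,"z":0.06,"ax":0,"ay":0,"az":0,"jaw":0},{"x":0,"y":0,"z":0,"ax":0,"ay":0,"az":0,"jaw":0.65},{"x":0,"y":0,"z":0,"ax":0,"ay":0,"az":0,"jaw":0.65},{"x":0,"y":0,"z":0,"ax":0,"ay":0,"az":0,"jaw":0.65},{"x":0,"y":0,"z":-1,"ax":0,"ay":0,"az":0,"jaw":0.65},{"x":0,"y":0,"z":-1,"ax":0,"ay":0,"az":0,"jaw":0.65},{"x":-0.2,"y":0.75,"z":0,"ax":0,"ay":0,"az":0,"jaw":0.65},{"x":-0.2,"y":0.75,"z":0,"ax":0,"ay":0,"az":0,"jaw":0.65},{"x":-0.2,"y":0.76,"z":0,"ax":0,"ay":0,"az":0,"jaw":0.65},{"x":0,"y":0,"z":0,"ax":0,"ay":0,"az":0.87,"jaw":0.65}])

```text
clock: 13.5
position: [0.4512, 0.2191, 0.1988]
tool_rot: [0.989, 0.147, 0.0, 0.0]
force: [0.3, 0.8, -0.0]
gripper_width: 0.65
gripper_force: 0.0
```

Emit:
carry_out(motion=[{"x":0,"y":0,"z":0,"ax":0,"ay":0,"az":0,"jaw":0.65},{"x":0,"y":0,"z":0,"ax":0,"ay":0,"az":0,"jaw":0.65}])

```text
clock: 13.75
position: [0.4508, 0.2214, 0.1985]
tool_rot: [0.989, 0.151, 0.0, -0.0]
force: [-0.7, 0.6, -0.1]
gripper_width: 0.647
gripper_force: 0.0
```

```bash
python3 - <<'E'
from guards import *
np.set_printoptions(precision=4,suppress=True)
c=snap('wrist','w6');s=readout.state();print(s['position'],R.from_quat(s['tool_rot']).as_matrix()[:,0],s['gripper_width'])
w5=load('w5')
for r in tops(c,'red'):
    print(r,[onz(c,*r[0],z) for z in(.12,.132)])
    for u in((415.4,237.3),(255,196)): print(tri(ray(c,*r[0]),ray(w5,*u)))
E
```

```text
[0.4507 0.2214 0.1984] [0.9544 0.2987 0.0002] 0.6504557381016746
((248.94532775878906, 198.4127197265625), (44.75316619873047, 34.243167877197266), 1.6365771293640137) [array([0.4506, 0.222 , 0.12  ]), array([0.4542, 0.223 , 0.132 ])]
[0.4506 0.222  0.1207]
[-0.1101  0.0709 -1.7611]
((67.623291015625, 180.17123413085938), (37.84355163574219, 50.61509323120117), 83.9909896850586) [array([0.4267, 0.3413, 0.12  ]), array([0.4317, 0.3358, 0.132 ])]
[0.4712 0.2923 0.2279]
[0.4323 0.337  0.1297]
```

Emit:
carry_out(motion=[{"x":0,"y":0,"z":0.75,"ax":0,"ay":0,"az":0,"jaw":0.65},{"x":0,"y":0,"z":0.75,"ax":0,"ay":0,"az":0,"jaw":0.65},{"x":0,"y":0,"z":0.75,"ax":0,"ay":0,"az":0,"jaw":0.65},{"x":0,"y":0,"z":0,"ax":0,"ay":0,"az":0,"jaw":0.65},{"x":0,"y":0,"z":0,"ax":0,"ay":0,"az":0,"jaw":0},{"x":0,"y":0,"z":0,"ax":0,"ay":0,"az":0,"jaw":0},{"x":0,"y":0,"z":0,"ax":0,"ay":0,"az":0,"jaw":0},{"x":0,"y":0,"z":0,"ax":0,"ay":0,"az":0,"jaw":0}], force=50)

```text
clock: 14.8
position: [0.451, 0.223, 0.0875]
tool_rot: [0.989, 0.149, 0.001, -0.002]
force: [-5.2, 14.3, -2.5]
gripper_width: 0.367
gripper_force: 50.0
```

Emit:
carry_out(motion=[{"x":0,"y":0,"z":-0.1,"ax":0,"ay":0,"az":0,"jaw":0},{"x":0,"y":0,"z":-0.1,"ax":0,"ay":0,"az":0,"jaw":0},{"x":0,"y":0,"z":-0.04,"ax":0,"ay":0,"az":0,"jaw":0},{"x":0,"y":0,"z":0,"ax":0,"ay":0,"az":0,"jaw":0}])

```text
clock: 15.3
position: [0.4509, 0.223, 0.0989]
tool_rot: [0.989, 0.149, 0.001, -0.002]
force: [-2.0, 15.0, -10.4]
gripper_width: 0.367
gripper_force: 54.0
```

Emit:
carry_out(motion=[{"x":0,"y":0,"z":-0.04,"ax":0,"ay":0,"az":0,"jaw":0},{"x":0,"y":0,"z":0,"ax":0,"ay":0,"az":0,"jaw":0}])

```text
clock: 15.55
position: [0.4505, 0.223, 0.0993]
tool_rot: [0.989, 0.149, 0.0, -0.002]
force: [4.2, 18.2, -33.1]
gripper_width: 0.365
gripper_force: 56.0
```

Emit:
carry_out(motion=[{"x":0,"y":0,"z":0.05,"ax":0,"ay":0,"az":0,"jaw":0},{"x":0,"y":0,"z":0,"ax":0,"ay":0,"az":0,"jaw":0.65},{"x":0,"y":0,"z":0,"ax":0,"ay":0,"az":0,"jaw":0.65},{"x":0,"y":0,"z":0,"ax":0,"ay":0,"az":0,"jaw":0.65},{"x":0,"y":0,"z":-1,"ax":0,"ay":0,"az":0,"jaw":0.65},{"x":0,"y":0,"z":-1,"ax":0,"ay":0,"az":0,"jaw":0.65},{"x":-0.3,"y":0.95,"z":-0.2,"ax":0,"ay":0,"az":0,"jaw":0.65},{"x":-0.3,"y":0.95,"z":-0.2,"ax":0,"ay":0,"az":0,"jaw":0.65},{"x":-0.3,"y":0.95,"z":-0.2,"ax":0,"ay":0,"az":0,"jaw":0.65},{"x":0,"y":0,"z":0,"ax":0,"ay":0,"az":1,"jaw":0.65}])

```text
clock: 16.8
position: [0.4503, 0.0691, 0.2284]
tool_rot: [0.997, 0.072, 0.001, 0.0]
force: [-0.1, -0.1, -0.3]
gripper_width: 0.651
gripper_force: 0.0
```

Emit:
carry_out(motion=[{"x":0,"y":0,"z":0,"ax":0,"ay":0,"az":1,"jaw":0.65},{"x":0,"y":0,"z":0,"ax":0,"ay":0,"az":0,"jaw":0.65},{"x":0,"y":0,"z":0,"ax":0,"ay":0,"az":0,"jaw":0.65}])

```text
clock: 17.18
position: [0.45, 0.0717, 0.2274]
tool_rot: [1.0, 0.002, 0.0, 0.0]
force: [0.3, 0.4, -0.3]
gripper_width: 0.647
gripper_force: 0.0
```

```bash
python3 - <<'E'
from guards import *
c=snap('wrist','w7');s=readout.state();print(s['position'],s['tool_rot'])
E
```

```text
[0.4499564  0.07176797 0.22734327] [9.99998561e-01 1.69630407e-03 2.56158210e-05 1.42080037e-05]
```

Emit:
carry_out(motion=[{"x":1,"y":0.3,"z":-0.5,"ax":0,"ay":0,"az":0,"jaw":0.65},{"x":1,"y":0.3,"z":-0.5,"ax":0,"ay":0,"az":0,"jaw":0.65},{"x":0,"y":0,"z":0,"ax":0,"ay":0,"az":0,"jaw":0.65},{"x":0,"y":0,"z":0,"ax":0,"ay":0,"az":0,"jaw":0.65}])

```text
clock: 17.73
position: [0.5492, 0.0419, 0.2765]
tool_rot: [1.0, 0.001, -0.001, -0.0]
force: [-0.5, 0.2, -0.5]
gripper_width: 0.648
gripper_force: 0.0
```

```bash
python3 - <<'E'
from guards import *
c=snap('wrist','w8');s=readout.state();print(s['position'],s['tool_rot'])
cv2.imwrite('pics/m78.png',np.hstack([cv2.resize(load(n)['color'],(400,300),interpolation=cv2.INTER_AREA) for n in('w7','w8')]))
E
```

```text
[0.54894673 0.04208976 0.27651546] [ 9.99999236e-01  8.53781618e-04 -8.91897656e-04 -5.37972674e-05]
```

View pics/m78.png

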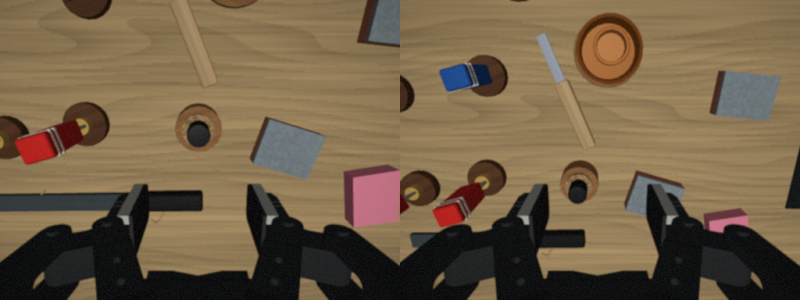

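w7 (half-picture px): knob at (198,133) and stone A at (287,148). w8: flask mouth at (611,45) and stone B at (744,95). Next I measure the knob and the mouth.

```bash
python3 - <<'E'
from guards import *
np.set_printoptions(precision=4,suppress=True)
out=[];P={}
for n,box in(('w7',(215,125,300,205)),('w8',(195,195,260,270))):
    c=load(n);x0,y0,x1,y1=box;im=c['color'][y0:y1,x0:x1]
    V=cv2.cvtColor(im,cv2.COLOR_BGR2HSV)[...,2]
    m=(V<48).astype(np.uint8);m=cv2.morphologyEx(m,cv2.MORPH_OPEN,np.ones((3,3)))
    k=max(cv2.findContours(m,cv2.RETR_EXTERNAL,cv2.CHAIN_APPROX_NONE)[0],key=cv2.contourArea)
    q=k[:,0]+[x0,y0]
    print(n,cv2.contourArea(k),q.min(0),q.max(0))
    # nadir direction
    nad=np.array(proj(c,[*c['T'][:2,3],0.]));cen=q.mean(0);d=(cen-nad)/np.linalg.norm(cen-nad)
    # enclosed circle via dist transform, biased outward
    s=(q@d);w=np.array([-d[1],d[0]]);lat=q@w
    r=(lat.max()-lat.min())/2; e=d*(s.max()-r)+w*(lat.max()+lat.min())/2
    print(' d',d,'r',r,'top centre',e); P[n]=e
    v=cv2.resize(im,None,fx=4,fy=4,interpolation=cv2.INTER_CUBIC);cv2.circle(v,tuple(int(a) for a in (e-[x0,y0]+.5)*4),int(r*4),(0,255,0),1);out.append(v)
a=load('w7');b=load('w8');t=tri(ray(a,*P['w7']),ray(b,*P['w8']));print('knob top',t,proj(a,t),proj(b,t),onz(a,*P['w7'],.072))
# flask
im=b['color'][0:130,190:350];v=cv2.resize(im,None,fx=3,fy=3,interpolation=cv2.INTER_CUBIC)
S=np.array([0,0])
H=max(x.shape[0] for x in out+[v]);cv2.imwrite('pics/crop2.png',np.hstack([cv2.copyMakeBorder(x,0,H-x.shape[0],0,4,cv2.BORDER_CONSTANT) for x in [out[0],v]])[:600,:1000]);print(out[0].shape,v.shape)
E
```

```text
w7 512.0 [240 155] [268 187]
 d [0.002 1.   ] r 14.003884254060779 top centre [253.998 172.998]
w8 512.0 [216 231] [238 259]
 d [-0.1592  0.9872] r 11.178114878516965 top centre [226.8175 248.1318]
knob top [0.4487 0.069  0.0669] (np.float64(253.77130913124026), np.float64(172.91540333399078)) (np.float64(227.00069761087332), np.float64(248.19763954198314)) [0.4499 0.0688 0.072 ]
(320, 340, 3) (390, 480, 3)
```

Emit:
carry_out(motion=[{"x":1,"y":0.4,"z":0,"ax":0,"ay":0,"az":0,"jaw":0.65},{"x":0.5,"y":0.4,"z":0,"ax":0,"ay":0,"az":0,"jaw":0.65},{"x":0,"y":0,"z":0,"ax":0,"ay":0,"az":0,"jaw":0.65},{"x":0,"y":0,"z":0,"ax":0,"ay":0,"az":0,"jaw":0.65}])

```text
clock: 18.27
position: [0.624, 0.0025, 0.277]
tool_rot: [1.0, 0.001, -0.001, -0.0]
force: [0.1, 0.0, 0.2]
gripper_width: 0.648
gripper_force: 0.0
```

```bash
python3 - <<'E'
from guards import *
c=snap('wrist','w9');s=readout.state();print(s['position'],s['tool_rot'])
print(proj(c,[.645,.023,.115]))
a=c['color'][60:240,170:350];b=load('w8')['color'][0:150,190:350]
a=cv2.resize(a,(440,440),interpolation=cv2.INTER_CUBIC);b=cv2.resize(b,(352,330),interpolation=cv2.INTER_CUBIC);print(440/180,352/160)
cv2.imwrite('pics/crop3.png',np.hstack([a,cv2.copyMakeBorder(b,0,110,0,0,cv2.BORDER_CONSTANT)]))
E
```

```text
[0.62402998 0.00256256 0.27728167] [ 9.99999665e-01  7.48979701e-04 -3.17602253e-04 -8.70978149e-05]
(np.float64(227.8707750757705), np.float64(148.0314394189323))
2.4444444444444446 2.2
```

View pics/crop3.png

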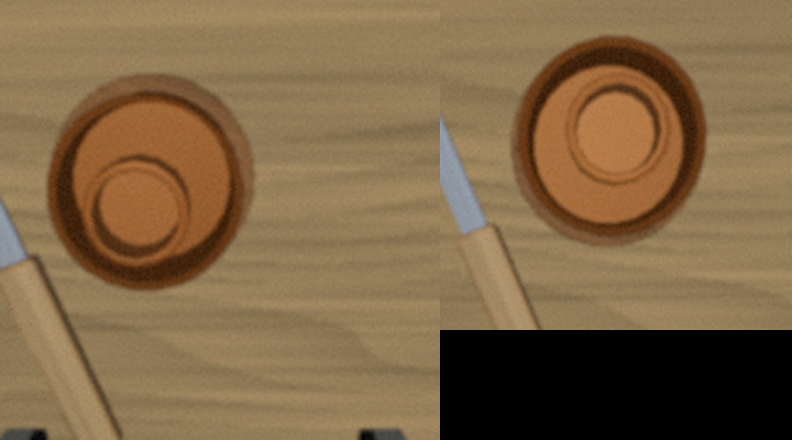

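The flask-mouth outer rim in the left crop is centred near (136,214), which is w9 pixel (225.6,147.6). In the right crop it is near (617,128), w8 (270.5,58.2). I'll refine with Hough circles and triangulate.

```bash
python3 - <<'E'
from guards import *
np.set_printoptions(precision=4,suppress=True)
E={}
for n,(u,v) in(('w9',(225.6,147.6)),('w8',(270.5,58.2))):
    c=load(n);x0,y0=int(u-32),int(v-32);im=cv2.resize(c['color'][y0:y0+64,x0:x0+64],None,fx=6,fy=6,interpolation=cv2.INTER_CUBIC)
    g=cv2.GaussianBlur(im[...,1],(0,0),4)
    r=cv2.HoughCircles(g,cv2.HOUGH_GRADIENT_ALT,1.5,20,param1=40,param2=.5,minRadius=90,maxRadius=145)
    if r is not None:
        for q in r[0]: print(n,q[0]/6+x0-.4,q[1]/6+y0-.4,q[2]/6)
for p,q in(((225.6,147.6),(270.5,58.2)),):
    t=tri(ray(load('w9'),*p),ray(load('w8'),*q));print('rim',t,proj(load('w9'),t),onz(load('w9'),*p,.115),onz(load('w8'),*q,.115))
E
```

```text
rim [0.6455 0.0253 0.1149] (np.float64(225.348790902308), np.float64(147.47068296011184)) [0.6454 0.025  0.115 ] [0.6456 0.0255 0.115 ]
```

Emit:
carry_out(motion=[{"x":-0.87,"y":-0.33,"z":0,"ax":0,"ay":0,"az":0,"jaw":0.65},{"x":-0.87,"y":-0.33,"z":0,"ax":0,"ay":0,"az":0,"jaw":0.65},{"x":-0.87,"y":-0.33,"z":0,"ax":0,"ay":0,"az":0,"jaw":0.65},{"x":-0.88,"y":-0.34,"z":0,"ax":0,"ay":0,"az":0,"jaw":0.65},{"x":0,"y":0,"z":1,"ax":0,"ay":0,"az":0,"jaw":0.65},{"x":0,"y":0,"z":1,"ax":0,"ay":0,"az":0,"jaw":0.65},{"x":0,"y":0,"z":1,"ax":0,"ay":0,"az":0,"jaw":0.65},{"x":0,"y":0,"z":1,"ax":0,"ay":0,"az":0,"jaw":0.65},{"x":0,"y":0,"z":0,"ax":0,"ay":0,"az":0,"jaw":0.65},{"x":0,"y":0,"z":0,"ax":0,"ay":0,"az":0,"jaw":0.65}])

```text
clock: 19.58
position: [0.4511, 0.0685, 0.0791]
tool_rot: [1.0, 0.001, 0.001, -0.0]
force: [1.1, -0.1, 0.2]
gripper_width: 0.647
gripper_force: 0.0
```

Emit:
carry_out(motion=[{"x":-0.03,"y":0,"z":0.32,"ax":0,"ay":0,"az":0,"jaw":0.65},{"x":0,"y":0,"z":0.3,"ax":0,"ay":0,"az":0,"jaw":0.65},{"x":0,"y":0,"z":0,"ax":0,"ay":0,"az":0,"jaw":0.65},{"x":0,"y":0,"z":0,"ax":0,"ay":0,"az":0,"jaw":0},{"x":0,"y":0,"z":0,"ax":0,"ay":0,"az":0,"jaw":0},{"x":0,"y":0,"z":0,"ax":0,"ay":0,"az":0,"jaw":0},{"x":0,"y":0,"z":0,"ax":0,"ay":0,"az":0,"jaw":0}], force=40)

```text
clock: 20.45
position: [0.4494, 0.0682, 0.0471]
tool_rot: [1.0, 0.0, 0.001, -0.0]
force: [-0.8, 0.2, 5.1]
gripper_width: 0.316
gripper_force: 38.9
```

Emit:
carry_out(motion=[{"x":0,"y":0,"z":-0.9,"ax":0,"ay":0,"az":0,"jaw":0},{"x":0,"y":0,"z":-1,"ax":0,"ay":0,"az":0,"jaw":0},{"x":0,"y":0,"z":-1,"ax":0,"ay":0,"az":0,"jaw":0},{"x":0.78,"y":0.17,"z":0,"ax":0,"ay":0,"az":0,"jaw":0},{"x":0.78,"y":0.17,"z":0,"ax":0,"ay":0,"az":0,"jaw":0},{"x":0.78,"y":0.17,"z":0,"ax":0,"ay":0,"az":0,"jaw":0},{"x":0.78,"y":0.17,"z":0,"ax":0,"ay":0,"az":0,"jaw":0},{"x":0.78,"y":0.17,"z":0,"ax":0,"ay":0,"az":0,"jaw":0},{"x":0,"y":0,"z":0,"ax":0,"ay":0,"az":0,"jaw":0},{"x":0,"y":0,"z":0,"ax":0,"ay":0,"az":0,"jaw":0}])

```text
clock: 21.7
position: [0.6433, 0.0259, 0.1912]
tool_rot: [1.0, 0.0, -0.0, -0.0]
force: [0.0, -0.6, -0.3]
gripper_width: 0.314
gripper_force: 39.7
```

```bash
python3 - <<'E'
from guards import *
c=snap('wrist','w10');s=readout.state();print(s['position'],s['tool_rot'],s['gripper_width'],s['force'])
sc=snap('scene','s1')
p=s['position'];print(proj(c,[p[0],p[1],.115]))
a=cv2.resize(c['color'],(440,330));u,v=map(int,proj(sc,[.6455,.0253,.13]));b=cv2.resize(sc['color'][v-55:v+55,u-55:u+55],(330,330),interpolation=cv2.INTER_CUBIC)
cv2.imwrite('pics/m10.png',np.hstack([a,b]))
E
```

```text
[0.64324566 0.02603116 0.19137578] [ 9.99999895e-01  3.42650532e-04 -3.02669402e-04 -3.52695261e-05] 0.3116833472962099 [-0.33974427 -1.2123802  -0.44672607]
(np.float64(250.04492316664613), np.float64(200.21532459516766))
```

View pics/m10.png

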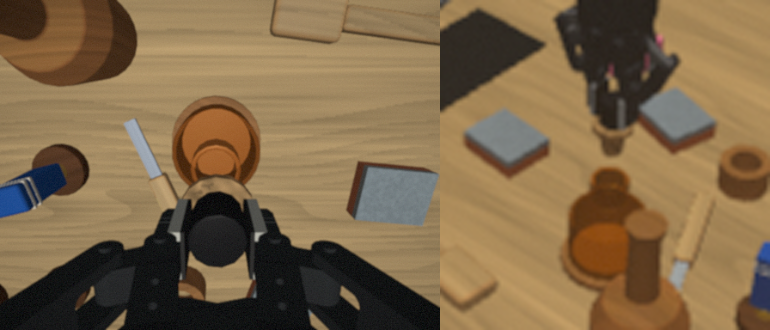

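The stopper is held upright above the flask: knob at (217,230) in the left half, rim at (215,165). I'll shift slightly and lower in small steps.

Emit:
carry_out(motion=[{"x":0.036,"y":0.014,"z":0.3,"ax":0,"ay":0,"az":0,"jaw":0},{"x":0,"y":0,"z":0.3,"ax":0,"ay":0,"az":0,"jaw":0},{"x":0,"y":0,"z":0.1,"ax":0,"ay":0,"az":0,"jaw":0},{"x":0,"y":0,"z":0.1,"ax":0,"ay":0,"az":0,"jaw":0},{"x":0,"y":0,"z":0.1,"ax":0,"ay":0,"az":0,"jaw":0},{"x":0,"y":0,"z":0,"ax":0,"ay":0,"az":0,"jaw":0}])

```text
clock: 22.55
position: [0.6457, 0.0251, 0.146]
tool_rot: [1.0, 0.0, -0.0, -0.0]
force: [0.9, 0.4, -1.2]
gripper_width: 0.309
gripper_force: 39.7
```

Emit:
carry_out(motion=[{"x":0,"y":0,"z":0.1,"ax":0,"ay":0,"az":0,"jaw":0},{"x":0,"y":0,"z":0.1,"ax":0,"ay":0,"az":0,"jaw":0},{"x":0,"y":0,"z":0,"ax":0,"ay":0,"az":0,"jaw":0}])

```text
clock: 22.92
position: [0.6455, 0.0251, 0.1358]
tool_rot: [1.0, 0.0, -0.0, -0.0]
force: [1.2, -0.2, -1.2]
gripper_width: 0.314
gripper_force: 39.7
```

Emit:
carry_out(motion=[{"x":0,"y":0,"z":0.08,"ax":0,"ay":0,"az":0,"jaw":0},{"x":0,"y":0,"z":0.06,"ax":0,"ay":0,"az":0,"jaw":0},{"x":0,"y":0,"z":0,"ax":0,"ay":0,"az":0,"jaw":0}])

```text
clock: 23.3
position: [0.6457, 0.0251, 0.129]
tool_rot: [1.0, 0.0, -0.0, -0.0]
force: [0.3, 0.2, -1.1]
gripper_width: 0.313
gripper_force: 39.7
```

Emit:
carry_out(motion=[{"x":0,"y":0,"z":0.04,"ax":0,"ay":0,"az":0,"jaw":0},{"x":0,"y":0,"z":0,"ax":0,"ay":0,"az":0,"jaw":0}])

```text
clock: 23.55
position: [0.6459, 0.0252, 0.1273]
tool_rot: [1.0, 0.0, 0.0, -0.0]
force: [0.6, 1.0, -1.2]
gripper_width: 0.313
gripper_force: 39.7
```

Emit:
carry_out(motion=[{"x":0,"y":0,"z":0.03,"ax":0,"ay":0,"az":0,"jaw":0},{"x":0,"y":0,"z":0,"ax":0,"ay":0,"az":0,"jaw":0}])

```text
clock: 23.8
position: [0.646, 0.0252, 0.1262]
tool_rot: [1.0, 0.0, 0.0, -0.0]
force: [-0.7, 1.6, 4.1]
gripper_width: 0.31
gripper_force: 40.1
```

Emit:
carry_out(motion=[{"x":0,"y":0,"z":0.02,"ax":0,"ay":0,"az":0,"jaw":0},{"x":0,"y":0,"z":0,"ax":0,"ay":0,"az":0,"jaw":0}])

```text
clock: 24.05
position: [0.646, 0.0252, 0.1261]
tool_rot: [1.0, 0.0, 0.0, -0.0]
force: [-4.9, 1.4, 11.7]
gripper_width: 0.316
gripper_force: 41.1
```

The stopper is home (TCP 0.126 matches, 12 N). I'll release it and go above stone B.

Emit:
carry_out(motion=[{"x":0,"y":0,"z":-0.03,"ax":0,"ay":0,"az":0,"jaw":0},{"x":0,"y":0,"z":0,"ax":0,"ay":0,"az":0,"jaw":0.7},{"x":0,"y":0,"z":0,"ax":0,"ay":0,"az":0,"jaw":0.7},{"x":0,"y":0,"z":0,"ax":0,"ay":0,"az":0,"jaw":0.7},{"x":0,"y":0,"z":-0.5,"ax":0,"ay":0,"az":0,"jaw":0.7},{"x":0,"y":0,"z":-1,"ax":0,"ay":0,"az":0,"jaw":0.7},{"x":0,"y":0,"z":-1,"ax":0,"ay":0,"az":0,"jaw":0.7},{"x":-0.25,"y":0.8,"z":0,"ax":0,"ay":0,"az":0,"jaw":1},{"x":-0.25,"y":0.8,"z":0,"ax":0,"ay":0,"az":0,"jaw":1},{"x":-0.25,"y":0.8,"z":0,"ax":0,"ay":0,"az":0,"jaw":1}])

```text
clock: 25.3
position: [0.6079, -0.0961, 0.2513]
tool_rot: [1.0, 0.0, 0.0, 0.0]
force: [-0.1, -0.1, 0.3]
gripper_width: 1.004
gripper_force: 0.0
```

Emit:
carry_out(motion=[{"x":-0.25,"y":0.8,"z":0,"ax":0,"ay":0,"az":0,"jaw":1},{"x":-0.25,"y":0.8,"z":0,"ax":0,"ay":0,"az":0,"jaw":1},{"x":0,"y":0,"z":0,"ax":0,"ay":0,"az":-0.98,"jaw":1},{"x":0,"y":0,"z":0,"ax":0,"ay":0,"az":-0.98,"jaw":1},{"x":0,"y":0,"z":0,"ax":0,"ay":0,"az":-0.98,"jaw":1},{"x":0,"y":0,"z":0,"ax":0,"ay":0,"az":-0.98,"jaw":1},{"x":0,"y":0,"z":0,"ax":0,"ay":0,"az":-0.98,"jaw":1},{"x":0,"y":0,"z":0,"ax":0,"ay":0,"az":0,"jaw":1},{"x":0,"y":0,"z":0,"ax":0,"ay":0,"az":0,"jaw":1}])

```text
clock: 26.42
position: [0.5834, -0.1749, 0.2512]
tool_rot: [0.934, 0.358, -0.0, -0.0]
force: [0.6, 0.3, -0.1]
gripper_width: 0.999
gripper_force: 0.0
```

```bash
cat > st.py <<'E'
from guards import *
def stones(c,vmax=290):
    h=cv2.cvtColor(c['color'],cv2.COLOR_BGR2HSV);H,S,V=[h[...,i].astype(int) for i in range(3)]
    m=((S<60)&(V>85)&(V<170)&(H>85)&(H<130)).astype(np.uint8)
    m=cv2.morphologyEx(m,cv2.MORPH_OPEN,np.ones((3,3)));m=cv2.morphologyEx(m,cv2.MORPH_CLOSE,np.ones((5,5)))
    o=[]
    for k in cv2.findContours(m,cv2.RETR_EXTERNAL,cv2.CHAIN_APPROX_NONE)[0]:
        if cv2.contourArea(k)>900:
            P=np.array([onz(c,*q[0],.025)[:2] for q in k],np.float32);r=cv2.minAreaRect(P*1000)
            b=cv2.boundingRect(k);o.append((np.array(r[0]).round(1),np.array(r[1]).round(1),round(r[2],1),b))
    return o
def st():
    s=readout.state();M=R.from_quat(s['tool_rot']).as_matrix();print('pos',s['position'].round(4),'x',M[:,0].round(3),'z',M[:,2].round(3),'q',s['joint_pos'].round(3),'t',round(s['clock'],1),'w',round(s['gripper_width'],3));return s
E
python3 - <<'E'
from st import *
st();c=snap('wrist','w11')
for o in stones(c): print(o)
t=snap('top','t1')
for a,k,r in blobs(t,'grey',250): print(r,onz(t,*r[0],.025))
E
```

```text
pos [ 0.5834 -0.1749  0.2512] x [ 0.744  0.669 -0.   ] z [-0.  0. -1.] q [-0.368  0.44   1.468 -0.     1.233  0.471] t 26.4 w 0.999
(array([419.2, -53. ]), array([78.2, 64.1]), 73.0, (29, 150, 87, 83))
(array([ 565.1, -139. ]), array([79. , 63.9]), 84.3, (169, 101, 91, 90))
((94.0, 254.5), (19.0, 20.0), 90.0) [0.35130093 0.47140222 0.025     ]
```

Stone B has been knocked to (0.565,-0.139). I'll pick it from above and reset it at a better heading for the tilt-up.

Emit:
carry_out(motion=[{"x":0.206,"y":-0.78,"z":0,"ax":0,"ay":0,"az":0,"jaw":1},{"x":0,"y":0,"z":0.4,"ax":0,"ay":0,"az":-0.985,"jaw":1},{"x":0,"y":0,"z":0.4,"ax":0,"ay":0,"az":-0.985,"jaw":1},{"x":0,"y":0,"z":0.4,"ax":0,"ay":0,"az":-0.985,"jaw":1},{"x":0,"y":0,"z":0.4,"ax":0,"ay":0,"az":-0.985,"jaw":1},{"x":0,"y":0,"z":0.4,"ax":0,"ay":0,"az":-0.985,"jaw":1},{"x":0,"y":0,"z":0,"ax":0,"ay":0,"az":0,"jaw":1},{"x":0,"y":0,"z":0,"ax":0,"ay":0,"az":0,"jaw":1}])

```text
clock: 27.52
position: [0.5653, -0.1392, 0.1521]
tool_rot: [0.742, 0.671, 0.0, 0.0]
force: [0.1, -0.5, 1.4]
gripper_width: 0.999
gripper_force: 0.0
```

```bash
python3 - <<'E'
from st import *
st();c=snap('wrist','w12')
for o in stones(c): print(o)
E
```

```text
pos [ 0.5653 -0.1392  0.1521] x [ 0.1    0.995 -0.   ] z [ 0.001 -0.    -1.   ] q [-0.322  0.498  1.64   0.     1.002 -0.221] t 27.5 w 0.999
(array([ 559.1, -128.7]), array([78.8, 63.1]), 84.2, (201, 116, 82, 97))
(array([418.9, -53. ]), array([79. , 62.9]), 72.9, (4, 23, 88, 122))
```

Emit:
carry_out(motion=[{"x":0,"y":0,"z":0,"ax":0,"ay":0,"az":0,"jaw":1},{"x":0,"y":0,"z":0,"ax":0,"ay":0,"az":0,"jaw":1},{"x":0,"y":0,"z":0,"ax":0,"ay":0,"az":0,"jaw":1}])

```text
clock: 27.95
position: [0.5649, -0.1391, 0.1515]
tool_rot: [0.741, 0.672, 0.0, 0.0]
force: [0.5, 0.2, 0.0]
gripper_width: 1.0
gripper_force: 0.0
```

```bash
python3 - <<'E'
from st import *
st();c=snap('wrist','w13')
for o in stones(c): print(o)
c=load('w10')
for o in stones(c): print('w10',o)
c=load('w8')
for o in stones(c): print('w8',o)
E
```

```text
pos [ 0.5649 -0.1391  0.1515] x [ 0.097  0.995 -0.   ] z [ 0. -0. -1.] q [-0.321  0.499  1.641  0.     1.001 -0.225] t 27.9 w 1.0
(array([ 559.2, -128.4]), array([78.6, 63. ]), 84.4, (202, 116, 82, 97))
(array([418.7, -52.9]), array([78.9, 63.1]), 73.2, (4, 22, 89, 123))
w10 (array([ 585. , -177.4]), array([80.1, 63.7]), 84.5, (414, 194, 95, 68))
w8 (array([419.5, -52.4]), array([79.3, 63.3]), 73.2, (289, 225, 74, 50))
w8 (array([ 584.5, -177.3]), array([79.5, 62.1]), 84.4, (405, 92, 81, 61))
```

Emit:
carry_out(motion=[{"x":0.2,"y":-0.134,"z":0,"ax":0,"ay":0,"az":0,"jaw":1},{"x":0,"y":0,"z":0.8,"ax":0,"ay":0,"az":0,"jaw":1},{"x":0,"y":0,"z":0.8,"ax":0,"ay":0,"az":0,"jaw":1},{"x":0,"y":0,"z":0.8,"ax":0,"ay":0,"az":0,"jaw":1},{"x":0,"y":0,"z":0.5,"ax":0,"ay":0,"az":0,"jaw":1},{"x":0,"y":0,"z":0,"ax":0,"ay":0,"az":0,"jaw":1},{"x":0,"y":0,"z":0,"ax":0,"ay":0,"az":0,"jaw":0},{"x":0,"y":0,"z":0,"ax":0,"ay":0,"az":0,"jaw":0},{"x":0,"y":0,"z":0,"ax":0,"ay":0,"az":0,"jaw":0},{"x":0,"y":0,"z":0,"ax":0,"ay":0,"az":0,"jaw":0}], force=60)

```text
clock: 29.25
position: [0.5599, -0.1285, 0.0081]
tool_rot: [0.74, 0.672, 0.001, 0.001]
force: [-1.7, 1.6, 6.0]
gripper_width: 0.733
gripper_force: 66.6
```

Emit:
carry_out(motion=[{"x":0,"y":0,"z":-0.5,"ax":0,"ay":0,"az":0,"jaw":0},{"x":-0.4,"y":-0.27,"z":-0.5,"ax":0,"ay":0,"az":0,"jaw":0},{"x":-0.57,"y":-0.39,"z":0,"ax":0,"ay":0,"az":0,"jaw":0},{"x":-0.57,"y":-0.39,"z":0,"ax":0,"ay":0,"az":0,"jaw":0},{"x":0,"y":0,"z":0.5,"ax":0,"ay":0,"az":0,"jaw":0},{"x":0,"y":0,"z":0.3,"ax":0,"ay":0,"az":0,"jaw":0},{"x":0,"y":0,"z":0.16,"ax":0,"ay":0,"az":0,"jaw":0},{"x":0,"y":0,"z":0,"ax":0,"ay":0,"az":0,"jaw":0}])

```text
clock: 30.25
position: [0.4999, -0.1998, 0.0085]
tool_rot: [0.74, 0.672, 0.0, 0.0]
force: [0.3, 1.0, -2.3]
gripper_width: 0.729
gripper_force: 67.8
```

Emit:
carry_out(motion=[{"x":0,"y":0,"z":0.02,"ax":0,"ay":0,"az":0,"jaw":0},{"x":0,"y":0,"z":0,"ax":0,"ay":0,"az":0,"jaw":1},{"x":0,"y":0,"z":0,"ax":0,"ay":0,"az":0,"jaw":1},{"x":0,"y":0,"z":0,"ax":0,"ay":0,"az":0,"jaw":1},{"x":0,"y":0,"z":-1,"ax":0,"ay":0,"az":0,"jaw":1},{"x":0,"y":0,"z":-0.8,"ax":0,"ay":-0.87,"az":0,"jaw":1},{"x":0,"y":0,"z":0,"ax":0,"ay":-0.87,"az":0,"jaw":1},{"x":0,"y":0,"z":0,"ax":0,"ay":-0.87,"az":0,"jaw":1},{"x":0,"y":0,"z":0,"ax":0,"ay":-0.88,"az":0,"jaw":1},{"x":0,"y":0,"z":0,"ax":0,"ay":0,"az":0,"jaw":1}])

```text
clock: 31.5
position: [0.4994, -0.1988, 0.0966]
tool_rot: [0.714, 0.65, -0.192, 0.173]
force: [-0.2, 0.1, 0.8]
gripper_width: 0.999
gripper_force: 0.0
```

```bash
python3 - <<'E'
from st import *
st();c=snap('wrist','w14')
for o in stones(c): print(o)
E
```

```text
pos [ 0.4994 -0.1988  0.0966] x [ 0.08   0.863 -0.499] z [-0.048 -0.497 -0.866] q [-0.22   0.538  1.865 -0.744  0.821  0.415] t 31.5 w 0.999
(array([ 501. , -199.7]), array([78.7, 62.8]), 84.6, (196, 89, 119, 105))
```

Emit:
carry_out(motion=[{"x":0.28,"y":0.046,"z":0.25,"ax":0,"ay":0,"az":0,"jaw":1},{"x":0.24,"y":0,"z":0.413,"ax":0,"ay":0,"az":0,"jaw":1},{"x":0.24,"y":0,"z":0.413,"ax":0,"ay":0,"az":0,"jaw":1},{"x":0.24,"y":0,"z":0.413,"ax":0,"ay":0,"az":0,"jaw":1},{"x":0,"y":0,"z":0,"ax":0,"ay":0,"az":0,"jaw":1},{"x":0,"y":0,"z":0,"ax":0,"ay":0,"az":0,"jaw":1}])

```text
clock: 32.3
position: [0.5027, -0.1948, 0.0087]
tool_rot: [0.716, 0.649, -0.191, 0.174]
force: [-0.1, -0.0, 0.4]
gripper_width: 1.002
gripper_force: 0.0
```

Emit:
carry_out(motion=[{"x":0,"y":0,"z":0,"ax":0,"ay":0,"az":0,"jaw":0},{"x":0,"y":0,"z":0,"ax":0,"ay":0,"az":0,"jaw":0},{"x":0,"y":0,"z":0,"ax":0,"ay":0,"az":0,"jaw":0},{"x":0,"y":0,"z":0,"ax":0,"ay":0,"az":0,"jaw":0}], force=80)

```text
clock: 32.8
position: [0.5028, -0.1943, 0.0092]
tool_rot: [0.715, 0.649, -0.191, 0.175]
force: [-2.7, 4.1, 11.8]
gripper_width: 0.726
gripper_force: 86.6
```

Emit:
carry_out(motion=[{"x":-0.2,"y":0,"z":-0.35,"ax":0,"ay":0,"az":0,"jaw":0},{"x":-0.44,"y":0,"z":-0.76,"ax":0,"ay":0,"az":0,"jaw":0},{"x":-0.44,"y":0,"z":-0.76,"ax":0,"ay":0,"az":0,"jaw":0},{"x":-0.44,"y":0,"z":-0.76,"ax":0,"ay":0,"az":0,"jaw":0},{"x":-0.44,"y":0,"z":-0.76,"ax":0,"ay":0,"az":0,"jaw":0},{"x":0,"y":0,"z":0,"ax":0,"ay":0.87,"az":0,"jaw":0},{"x":0,"y":0,"z":0,"ax":0,"ay":0.87,"az":0,"jaw":0},{"x":0,"y":0,"z":0,"ax":0,"ay":0.87,"az":0,"jaw":0},{"x":0,"y":0,"z":0,"ax":0,"ay":0.88,"az":0,"jaw":0},{"x":0,"y":0,"z":0,"ax":0,"ay":0,"az":0,"jaw":0}])

```text
clock: 34.05
position: [0.502, -0.1956, 0.2038]
tool_rot: [0.741, 0.671, 0.0, 0.0]
force: [-0.1, -0.0, -3.0]
gripper_width: 0.723
gripper_force: 89.1
```

```bash
python3 - <<'E'
from st import *
st();c=snap('wrist','w15')
E
```

```text
pos [ 0.502  -0.1956  0.2038] x [ 0.099  0.995 -0.   ] z [ 0. -0. -1.] q [-0.458  0.361  1.711  0.     1.07  -0.359] t 34.0 w 0.723
```

Emit:
carry_out(motion=[{"x":-0.73,"y":0.565,"z":0,"ax":0,"ay":0,"az":0,"jaw":0},{"x":-0.73,"y":0.565,"z":0,"ax":0,"ay":0,"az":0,"jaw":0},{"x":-0.73,"y":0.565,"z":0,"ax":0,"ay":0,"az":0,"jaw":0},{"x":-0.73,"y":0.565,"z":0,"ax":0,"ay":0,"az":0,"jaw":0},{"x":0,"y":0,"z":0,"ax":0,"ay":1,"az":0,"jaw":0},{"x":0,"y":0,"z":0,"ax":0,"ay":1,"az":0,"jaw":0},{"x":0,"y":0,"z":0,"ax":0,"ay":1,"az":0,"jaw":0},{"x":0,"y":0,"z":0,"ax":0,"ay":1,"az":0,"jaw":0},{"x":0,"y":0,"z":0,"ax":0,"ay":0,"az":0,"jaw":0}])

```text
clock: 35.22
position: [0.6001, -0.3509, 0.201]
tool_rot: [0.708, 0.641, 0.217, -0.2]
force: [-0.2, -0.3, -3.3]
gripper_width: 0.732
gripper_force: 89.3
```

Emit:
carry_out(motion=[{"x":0,"y":0,"z":0,"ax":0,"ay":1,"az":0,"jaw":0},{"x":0,"y":0,"z":0,"ax":0,"ay":1,"az":0,"jaw":0},{"x":0,"y":0,"z":0,"ax":0,"ay":0.98,"az":0,"jaw":0},{"x":0,"y":0,"z":0,"ax":0,"ay":0,"az":0,"jaw":0},{"x":0,"y":0,"z":0,"ax":0,"ay":0,"az":0,"jaw":0}])

```text
clock: 35.85
position: [0.6015, -0.3497, 0.2043]
tool_rot: [0.642, 0.584, 0.368, -0.334]
force: [-0.3, 0.7, -2.1]
gripper_width: 0.73
gripper_force: 89.4
```

```bash
python3 - <<'E'
from st import *
st();c=snap('wrist','w16');sc=snap('scene','s2');t=snap('top','t2')
u,v=map(int,proj(sc,[.6,-.352,.18]));b=cv2.resize(sc['color'][max(v-90,0):v+90,max(0,u-90):u+90],(400,400),interpolation=cv2.INTER_CUBIC)
a=cv2.resize(c['color'],(400,300));cv2.imwrite('pics/m16.png',np.hstack([b,cv2.copyMakeBorder(a,0,100,0,0,cv2.BORDER_CONSTANT)]))
E
```

```text
pos [ 0.6015 -0.3497  0.2043] x [0.048 0.503 0.863] z [ 0.082  0.859 -0.506] q [-0.84   1.016  0.876  0.762  1.977 -0.708] t 35.9 w 0.73
```

View pics/m16.png

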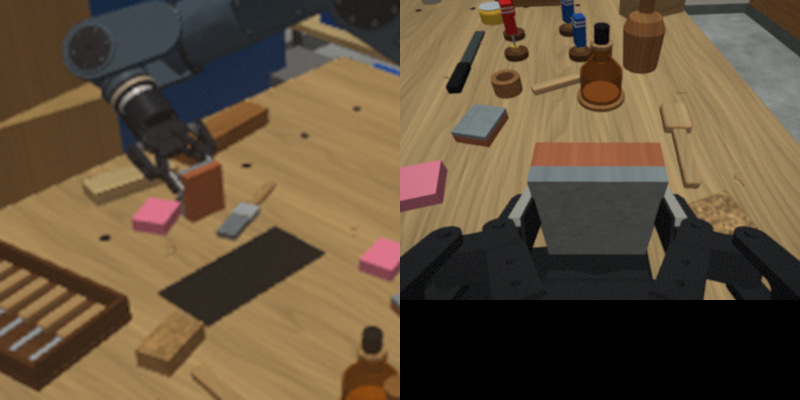

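The scene view shows the stone held vertical at (200,190), and the wrist view agrees (grey face at (598,215)). The pose is reachable, so I'll lower it onto the mat.

Emit:
carry_out(motion=[{"x":-0.65,"y":-0.22,"z":0.375,"ax":0,"ay":0.05,"az":0,"jaw":0},{"x":-0.65,"y":0,"z":0.375,"ax":0,"ay":0,"az":0,"jaw":0},{"x":-0.65,"y":0,"z":0.375,"ax":0,"ay":0,"az":0,"jaw":0},{"x":-0.4,"y":0,"z":0.23,"ax":0,"ay":0,"az":0,"jaw":0},{"x":-0.17,"y":0,"z":0.1,"ax":0,"ay":0,"az":0,"jaw":0},{"x":0,"y":0,"z":0,"ax":0,"ay":0,"az":0,"jaw":0},{"x":0,"y":0,"z":0,"ax":0,"ay":0,"az":0,"jaw":0}])

```text
clock: 36.88
position: [0.5904, -0.3492, 0.0596]
tool_rot: [0.64, 0.581, 0.373, -0.337]
force: [0.0, 0.1, -3.2]
gripper_width: 0.724
gripper_force: 89.4
```

```bash
python3 - <<'E'
from st import *
s=st();print(s['force'])
E
```

```text
pos [ 0.5904 -0.3492  0.0596] x [0.046 0.493 0.869] z [ 0.085  0.865 -0.495] q [-0.852  1.179  0.915  0.717  1.842 -0.858] t 36.9 w 0.724
[ 0.03198871  0.14299936 -3.16638531]
```

Emit:
carry_out(motion=[{"x":-0.07,"y":0,"z":0.04,"ax":0,"ay":0,"az":0,"jaw":0},{"x":-0.07,"y":0,"z":0.04,"ax":0,"ay":-0.03,"az":0,"jaw":0},{"x":0,"y":0,"z":0,"ax":0,"ay":0,"az":0,"jaw":0}])

```text
clock: 37.25
position: [0.5898, -0.3486, 0.0498]
tool_rot: [0.641, 0.582, 0.371, -0.337]
force: [1.0, 0.3, -3.5]
gripper_width: 0.724
gripper_force: 89.4
```

Emit:
carry_out(motion=[{"x":-0.026,"y":0,"z":0.015,"ax":0,"ay":0,"az":0,"jaw":0},{"x":0,"y":0,"z":0,"ax":0,"ay":0,"az":0,"jaw":0}])

```text
clock: 37.5
position: [0.5899, -0.3488, 0.0494]
tool_rot: [0.64, 0.582, 0.371, -0.337]
force: [-2.0, 0.9, 4.4]
gripper_width: 0.726
gripper_force: 89.7
```

Emit:
carry_out(motion=[{"x":0,"y":0,"z":0,"ax":0,"ay":0,"az":0,"jaw":0.85},{"x":0,"y":0,"z":0,"ax":0,"ay":0,"az":0,"jaw":1},{"x":0,"y":0,"z":0,"ax":0,"ay":0,"az":0,"jaw":1},{"x":0,"y":0,"z":0,"ax":0,"ay":0,"az":0,"jaw":1},{"x":0,"y":0,"z":-0.4,"ax":0,"ay":0,"az":0,"jaw":1},{"x":0,"y":0,"z":-0.8,"ax":0,"ay":0,"az":0,"jaw":1},{"x":0,"y":0,"z":-1,"ax":0,"ay":0,"az":0,"jaw":1},{"x":0.8,"y":0,"z":-0.5,"ax":0,"ay":0,"az":0,"jaw":1},{"x":0.8,"y":0,"z":-0.5,"ax":0,"ay":0,"az":0,"jaw":1},{"x":0,"y":0,"z":0,"ax":0,"ay":0,"az":0,"jaw":1}])

```text
clock: 38.75
position: [0.5809, -0.4482, 0.2021]
tool_rot: [0.641, 0.584, 0.371, -0.334]
force: [0.2, -0.2, -1.3]
gripper_width: 1.0
gripper_force: 0.0
```

```bash
python3 - <<'E'
from st import *
st();c=snap('wrist','w17')
h=cv2.cvtColor(c['color'],cv2.COLOR_BGR2HSV);H,S,V=[h[...,i].astype(int) for i in range(3)]
m=((S<60)&(V>60)&(V<190)&(H>80)&(H<135)).astype(np.uint8);m=cv2.morphologyEx(m,cv2.MORPH_OPEN,np.ones((3,3)))
for k in cv2.findContours(m,cv2.RETR_EXTERNAL,cv2.CHAIN_APPROX_NONE)[0]:
    if cv2.contourArea(k)>400: print(cv2.contourArea(k),cv2.boundingRect(k),cv2.minAreaRect(k))
P=[(.59+a,-.352+b,z) for z in(.004,.084) for b in(-.0125,.0125) for a in(-.032,.032)]
print([tuple(int(q) for q in proj(c,p)) for p in P])
E
```

```text
pos [ 0.5809 -0.4482  0.2021] x [0.044 0.5   0.865] z [ 0.086  0.861 -0.502] q [-0.934  1.177  0.556  0.77   2.155 -0.658] t 38.8 w 1.0
480.0 (214, 239, 75, 8) ((251.0, 242.5), (7.0, 74.0), 90.0)
994.0 (99, 97, 54, 32) ((125.42903900146484, 112.59148406982422), (50.47785568237305, 29.90545082092285), 6.842773914337158)
[(220, 290), (281, 284), (219, 268), (278, 264), (215, 246), (287, 240), (214, 223), (283, 218)]
```

Stone 1 stands on the mat: its top edge is seen at rows 239–247, matching the prediction. Next is stone A.

Emit:
carry_out(motion=[{"x":0,"y":0,"z":0,"ax":0,"ay":-1,"az":0,"jaw":1},{"x":0,"y":0,"z":0,"ax":0,"ay":-1,"az":0,"jaw":1},{"x":0,"y":0,"z":0,"ax":0,"ay":-1,"az":0,"jaw":1},{"x":0,"y":0,"z":0,"ax":0,"ay":-1,"az":0,"jaw":1},{"x":0,"y":0,"z":0,"ax":0,"ay":-1,"az":0,"jaw":1},{"x":0,"y":0,"z":0,"ax":0,"ay":-1,"az":0,"jaw":1},{"x":0,"y":0,"z":0,"ax":0,"ay":-0.98,"az":0,"jaw":1},{"x":0,"y":0,"z":-0.6,"ax":0,"ay":0,"az":0,"jaw":1},{"x":0,"y":0,"z":-0.4,"ax":0,"ay":0,"az":0,"jaw":1},{"x":0,"y":0,"z":0,"ax":0,"ay":0,"az":0,"jaw":1}])

```text
clock: 40.05
position: [0.5805, -0.4474, 0.2476]
tool_rot: [0.74, 0.672, 0.001, -0.001]
force: [-0.1, 0.2, 0.2]
gripper_width: 0.997
gripper_force: 0.0
```

Emit:
carry_out(motion=[{"x":0.84,"y":-0.445,"z":0,"ax":0,"ay":0,"az":0,"jaw":1},{"x":0.84,"y":-0.445,"z":0,"ax":0,"ay":0,"az":0,"jaw":1},{"x":0.84,"y":-0.445,"z":0,"ax":0,"ay":0,"az":0,"jaw":1},{"x":0.84,"y":-0.445,"z":0,"ax":0,"ay":0,"az":0,"jaw":1},{"x":0.84,"y":-0.445,"z":0,"ax":0,"ay":0,"az":0,"jaw":1},{"x":0.84,"y":-0.445,"z":0,"ax":0,"ay":0,"az":0,"jaw":1},{"x":0.84,"y":-0.445,"z":0,"ax":0,"ay":0,"az":0,"jaw":1},{"x":0.84,"y":-0.445,"z":0,"ax":0,"ay":0,"az":0,"jaw":1},{"x":0.84,"y":-0.445,"z":0,"ax":0,"ay":0,"az":0,"jaw":1},{"x":0,"y":0,"z":0.5,"ax":0,"ay":0,"az":0.65,"jaw":1}])

```text
clock: 41.3
position: [0.4164, -0.0498, 0.2231]
tool_rot: [0.772, 0.636, 0.001, -0.001]
force: [0.7, 0.2, 0.1]
gripper_width: 0.999
gripper_force: 0.0
```

Emit:
carry_out(motion=[{"x":0,"y":0,"z":0.5,"ax":0,"ay":0,"az":0.65,"jaw":1},{"x":0,"y":0,"z":0.5,"ax":0,"ay":0,"az":0,"jaw":1},{"x":0,"y":0,"z":0,"ax":0,"ay":0,"az":0,"jaw":1},{"x":0,"y":0,"z":0,"ax":0,"ay":0,"az":0,"jaw":1}])

```text
clock: 41.8
position: [0.4175, -0.0517, 0.1738]
tool_rot: [0.802, 0.597, 0.001, -0.001]
force: [0.6, -0.3, 0.2]
gripper_width: 1.0
gripper_force: 0.0
```

```bash
python3 - <<'E'
from st import *
st();c=snap('wrist','w18')
for o in stones(c): print(o)
E
```

```text
pos [ 0.4175 -0.0517  0.1738] x [0.287 0.958 0.003] z [-0.     0.003 -1.   ] q [-0.236  0.196  2.027  0.004  0.92   0.053] t 41.8 w 1.0
(array([418.6, -53.1]), array([79. , 63.1]), 73.3, (216, 128, 75, 89))
```

Emit:
carry_out(motion=[{"x":-0.02,"y":0.03,"z":0.9,"ax":0,"ay":0,"az":0,"jaw":1},{"x":0,"y":0,"z":0.9,"ax":0,"ay":0,"az":0,"jaw":1},{"x":0,"y":0,"z":0.9,"ax":0,"ay":0,"az":0,"jaw":1},{"x":0,"y":0,"z":0.6,"ax":0,"ay":0,"az":0,"jaw":1},{"x":0,"y":0,"z":0,"ax":0,"ay":0,"az":0,"jaw":1},{"x":0,"y":0,"z":0,"ax":0,"ay":0,"az":0,"jaw":1},{"x":0,"y":0,"z":0,"ax":0,"ay":0,"az":0,"jaw":0},{"x":0,"y":0,"z":0,"ax":0,"ay":0,"az":0,"jaw":0},{"x":0,"y":0,"z":0,"ax":0,"ay":0,"az":0,"jaw":0},{"x":0,"y":0,"z":0,"ax":0,"ay":0,"az":0,"jaw":0}], force=60)

```text
clock: 43.1
position: [0.4193, -0.0527, 0.0102]
tool_rot: [0.802, 0.597, 0.002, -0.0]
force: [-3.7, 0.1, 16.5]
gripper_width: 0.734
gripper_force: 61.6
```

Emit:
carry_out(motion=[{"x":0,"y":0,"z":-0.4,"ax":0,"ay":0,"az":0,"jaw":0},{"x":0,"y":0,"z":-0.6,"ax":0,"ay":0,"az":0,"jaw":0},{"x":-0.59,"y":0.6,"z":0,"ax":0,"ay":0,"az":0,"jaw":0},{"x":-0.59,"y":0.6,"z":0,"ax":0,"ay":0,"az":0,"jaw":0},{"x":-0.59,"y":0.6,"z":0,"ax":0,"ay":0,"az":0,"jaw":0},{"x":-0.58,"y":0.6,"z":0,"ax":0,"ay":0,"az":0,"jaw":0},{"x":0,"y":0,"z":0,"ax":0,"ay":0,"az":-0.64,"jaw":0},{"x":0,"y":0,"z":0.4,"ax":0,"ay":0,"az":-0.64,"jaw":0},{"x":0,"y":0,"z":0.4,"ax":0,"ay":0,"az":0,"jaw":0},{"x":0,"y":0,"z":0,"ax":0,"ay":0,"az":0,"jaw":0}])

```text
clock: 44.35
position: [0.4991, -0.1992, 0.0178]
tool_rot: [0.741, 0.671, 0.001, -0.002]
force: [0.3, 0.3, -1.7]
gripper_width: 0.727
gripper_force: 69.2
```

Emit:
carry_out(motion=[{"x":0,"y":0,"z":0.1,"ax":0,"ay":0,"az":0,"jaw":0},{"x":0,"y":0,"z":0.06,"ax":0,"ay":0,"az":0,"jaw":0},{"x":0,"y":0,"z":0,"ax":0,"ay":0,"az":0,"jaw":0}])

```text
clock: 44.72
position: [0.5, -0.1996, 0.0105]
tool_rot: [0.741, 0.671, 0.001, -0.001]
force: [0.1, 0.7, -3.3]
gripper_width: 0.723
gripper_force: 69.2
```

Just above the bench. I'll set it down, open, rise and lean.

Emit:
carry_out(motion=[{"x":0,"y":0,"z":0.03,"ax":0,"ay":0,"az":0,"jaw":0},{"x":0,"y":0,"z":0,"ax":0,"ay":0,"az":0,"jaw":1},{"x":0,"y":0,"z":0,"ax":0,"ay":0,"az":0,"jaw":1},{"x":0,"y":0,"z":0,"ax":0,"ay":0,"az":0,"jaw":1},{"x":0,"y":0,"z":-1,"ax":0,"ay":0,"az":0,"jaw":1},{"x":0,"y":0,"z":-0.8,"ax":0,"ay":-0.87,"az":0,"jaw":1},{"x":0,"y":0,"z":0,"ax":0,"ay":-0.87,"az":0,"jaw":1},{"x":0,"y":0,"z":0,"ax":0,"ay":-0.87,"az":0,"jaw":1},{"x":0,"y":0,"z":0,"ax":0,"ay":-0.88,"az":0,"jaw":1},{"x":0,"y":0,"z":0,"ax":0,"ay":0,"az":0,"jaw":1}])

```text
clock: 45.98
position: [0.4997, -0.1985, 0.098]
tool_rot: [0.715, 0.65, -0.191, 0.172]
force: [0.6, 1.0, 0.3]
gripper_width: 0.999
gripper_force: 0.0
```

```bash
python3 - <<'E'
from st import *
st();c=snap('wrist','w19')
for o in stones(c): print(o)
E
```

```text
pos [ 0.4997 -0.1985  0.098 ] x [ 0.083  0.864 -0.497] z [-0.05  -0.494 -0.868] q [-0.221  0.536  1.862 -0.737  0.824  0.41 ] t 46.0 w 0.999
(array([ 501. , -199.8]), array([78.2, 62.8]), 84.5, (195, 89, 119, 104))
```

Emit:
carry_out(motion=[{"x":0.28,"y":0.03,"z":0.25,"ax":0,"ay":0,"az":0,"jaw":1},{"x":0.24,"y":0,"z":0.413,"ax":0,"ay":0,"az":0,"jaw":1},{"x":0.24,"y":0,"z":0.413,"ax":0,"ay":0,"az":0,"jaw":1},{"x":0.25,"y":0,"z":0.435,"ax":0,"ay":0,"az":0,"jaw":1},{"x":0,"y":0,"z":0,"ax":0,"ay":0,"az":0,"jaw":1},{"x":0,"y":0,"z":0,"ax":0,"ay":0,"az":0,"jaw":1}])

```text
clock: 46.78
position: [0.5023, -0.1943, 0.0091]
tool_rot: [0.717, 0.648, -0.19, 0.173]
force: [0.3, -0.3, 0.6]
gripper_width: 0.999
gripper_force: 0.0
```

Emit:
carry_out(motion=[{"x":0,"y":0,"z":0,"ax":0,"ay":0,"az":0,"jaw":0},{"x":0,"y":0,"z":0,"ax":0,"ay":0,"az":0,"jaw":0},{"x":0,"y":0,"z":0,"ax":0,"ay":0,"az":0,"jaw":0},{"x":0,"y":0,"z":0,"ax":0,"ay":0,"az":0,"jaw":0}], force=80)

```text
clock: 47.28
position: [0.5025, -0.1938, 0.0096]
tool_rot: [0.717, 0.648, -0.191, 0.173]
force: [-2.0, 3.9, 11.4]
gripper_width: 0.726
gripper_force: 86.6
```

```bash
python3 - <<'E'
from st import *
s=st();M=R.from_quat(s['tool_rot']).as_matrix();print('centre in tool',M.T@(np.array([.501,-.1998,.0125])-s['position']),'lean',np.degrees(np.arcsin(M[2,0])))
E
```

```text
pos [ 0.5025 -0.1938  0.0096] x [ 0.087  0.863 -0.498] z [-0.048 -0.496 -0.867] q [-0.211  0.704  1.869 -0.868  0.706  0.604] t 47.3 w 0.726
centre in tool [-0.00673877 -0.00084777  0.00047208] lean -29.86482333533282
```

Emit:
carry_out(motion=[{"x":-0.2,"y":0,"z":-0.35,"ax":0,"ay":0,"az":0,"jaw":0},{"x":-0.44,"y":0,"z":-0.76,"ax":0,"ay":0,"az":0,"jaw":0},{"x":-0.44,"y":0,"z":-0.76,"ax":0,"ay":0,"az":0,"jaw":0},{"x":-0.44,"y":0,"z":-0.76,"ax":0,"ay":0,"az":0,"jaw":0},{"x":-0.44,"y":0,"z":-0.76,"ax":0,"ay":0,"az":0,"jaw":0},{"x":0,"y":0,"z":0,"ax":0,"ay":0.87,"az":0,"jaw":0},{"x":0,"y":0,"z":0,"ax":0,"ay":0.87,"az":0,"jaw":0},{"x":0,"y":0,"z":0,"ax":0,"ay":0.87,"az":0,"jaw":0},{"x":0,"y":0,"z":0,"ax":0,"ay":0.88,"az":0,"jaw":0},{"x":0,"y":0,"z":0,"ax":0,"ay":0,"az":0,"jaw":0}])

```text
clock: 48.52
position: [0.5015, -0.1957, 0.2042]
tool_rot: [0.742, 0.67, 0.001, -0.001]
force: [-0.8, -0.1, -3.0]
gripper_width: 0.729
gripper_force: 88.6
```

Emit:
carry_out(motion=[{"x":-0.785,"y":-0.158,"z":0,"ax":0,"ay":0,"az":0,"jaw":0},{"x":-0.785,"y":-0.158,"z":0,"ax":0,"ay":0,"az":0,"jaw":0},{"x":-0.785,"y":-0.158,"z":0,"ax":0,"ay":0,"az":0,"jaw":0},{"x":-0.785,"y":-0.158,"z":0,"ax":0,"ay":0,"az":0,"jaw":0},{"x":0,"y":0,"z":0,"ax":0,"ay":1,"az":0,"jaw":0},{"x":0,"y":0,"z":0,"ax":0,"ay":1,"az":0,"jaw":0},{"x":0,"y":0,"z":0,"ax":0,"ay":1,"az":0,"jaw":0},{"x":0,"y":0,"z":0,"ax":0,"ay":1,"az":0,"jaw":0},{"x":0,"y":0,"z":0,"ax":0,"ay":0,"az":0,"jaw":0}])

```text
clock: 49.65
position: [0.4542, -0.3478, 0.2016]
tool_rot: [0.709, 0.64, 0.219, -0.2]
force: [-0.3, 0.8, -1.8]
gripper_width: 0.727
gripper_force: 88.7
```

Emit:
carry_out(motion=[{"x":0,"y":0,"z":0,"ax":0,"ay":1,"az":0,"jaw":0},{"x":0,"y":0,"z":0,"ax":0,"ay":1,"az":0,"jaw":0},{"x":0,"y":0,"z":0,"ax":0,"ay":1,"az":0,"jaw":0},{"x":0,"y":0,"z":0,"ax":0,"ay":0,"az":0,"jaw":0},{"x":0,"y":0,"z":0,"ax":0,"ay":0,"az":0,"jaw":0}])

```text
clock: 50.28
position: [0.4553, -0.347, 0.2039]
tool_rot: [0.642, 0.581, 0.37, -0.336]
force: [0.6, -0.6, -1.9]
gripper_width: 0.721
gripper_force: 88.7
```

```bash
python3 - <<'E'
from st import *
s=st();M=R.from_quat(s['tool_rot']).as_matrix();print('tilt',np.degrees(np.arcsin(M[2,0])),'centre',s['position']+M@[-.0067,0,.0005], s['force'], 'y-axis z',M[2,1])
c=snap('wrist','w20');t=snap('top','t3')
P=[(.59+a,-.352+b,z) for z in(.004,.084) for b in(-.0125,.0125) for a in(-.032,.032)]
print([tuple(int(q) for q in proj(t,p)) for p in P])
x=t['color'];cv2.imwrite('pics/t3c.png',cv2.resize(x[130:290,250:440],None,fx=4,fy=4,interpolation=cv2.INTER_CUBIC))
E
```

```text
pos [ 0.4553 -0.347   0.2039] x [0.05  0.498 0.866] z [ 0.085  0.862 -0.5  ] q [-0.99   0.826  1.263  0.615  1.915 -0.953] t 50.3 w 0.721
tilt 59.98424684296852 centre [ 0.45503945 -0.34989318  0.19783541] [ 0.58431855 -0.55238641 -1.93169184] y-axis z -0.0006015526464991372
[(337, 187), (336, 169), (330, 188), (329, 169), (342, 184), (341, 165), (334, 184), (333, 165)]
```

Emit:
carry_out(motion=[{"x":-0.65,"y":0,"z":0.375,"ax":0,"ay":0,"az":0,"jaw":0},{"x":-0.65,"y":0,"z":0.375,"ax":0,"ay":0,"az":0,"jaw":0},{"x":-0.65,"y":0,"z":0.375,"ax":0,"ay":0,"az":0,"jaw":0},{"x":-0.4,"y":0,"z":0.23,"ax":0,"ay":0,"az":0,"jaw":0},{"x":-0.17,"y":0,"z":0.1,"ax":0,"ay":0,"az":0,"jaw":0},{"x":0,"y":0,"z":0,"ax":0,"ay":0,"az":0,"jaw":0},{"x":0,"y":0,"z":0,"ax":0,"ay":0,"az":0,"jaw":0}])

```text
clock: 51.25
position: [0.4552, -0.3472, 0.0591]
tool_rot: [0.641, 0.581, 0.372, -0.336]
force: [-0.1, -0.9, -2.4]
gripper_width: 0.725
gripper_force: 88.8
```

Emit:
carry_out(motion=[{"x":-0.07,"y":0,"z":0.04,"ax":0,"ay":0,"az":0,"jaw":0},{"x":-0.06,"y":0,"z":0.035,"ax":0,"ay":0,"az":0,"jaw":0},{"x":0,"y":0,"z":0,"ax":0,"ay":0,"az":0,"jaw":0}])

```text
clock: 51.62
position: [0.4549, -0.3467, 0.0503]
tool_rot: [0.641, 0.58, 0.373, -0.337]
force: [0.4, 0.4, -1.4]
gripper_width: 0.721
gripper_force: 88.8
```

Emit:
carry_out(motion=[{"x":-0.026,"y":0,"z":0.015,"ax":0,"ay":-0.02,"az":0,"jaw":0},{"x":0,"y":0,"z":0,"ax":0,"ay":0,"az":0,"jaw":0}])

```text
clock: 51.88
position: [0.4548, -0.3467, 0.05]
tool_rot: [0.641, 0.581, 0.372, -0.337]
force: [-2.7, 0.5, 5.5]
gripper_width: 0.724
gripper_force: 89.1
```

```bash
python3 - <<'E'
from st import *
s=st();M=R.from_quat(s['tool_rot']).as_matrix();print('tilt',np.degrees(np.arcsin(M[2,0])),'centre',s['position']+M@[-.0067,0,.0005],s['force'])
E
```

```text
pos [ 0.4548 -0.3467  0.05  ] x [0.049 0.494 0.868] z [ 0.086  0.864 -0.497] q [-0.991  1.041  1.264  0.586  1.74  -1.079] t 51.9 w 0.724
tilt 60.225492250324024 centre [ 0.45455468 -0.34960288  0.0439211 ] [-2.71896737  0.51822287  5.54659062]
```

In contact with the mat (centre z 0.044). Release and retract along the fingers.

Emit:
carry_out(motion=[{"x":0,"y":0,"z":0,"ax":0,"ay":0,"az":0,"jaw":0.85},{"x":0,"y":0,"z":0,"ax":0,"ay":0,"az":0,"jaw":1},{"x":0,"y":0,"z":0,"ax":0,"ay":0,"az":0,"jaw":1},{"x":0,"y":0,"z":0,"ax":0,"ay":0,"az":0,"jaw":1},{"x":0,"y":0,"z":-0.4,"ax":0,"ay":0,"az":0,"jaw":1},{"x":0,"y":0,"z":-0.8,"ax":0,"ay":0,"az":0,"jaw":1},{"x":0,"y":0,"z":-1,"ax":0,"ay":0,"az":0,"jaw":1},{"x":0.8,"y":0,"z":-0.5,"ax":0,"ay":0,"az":0,"jaw":1},{"x":0.8,"y":0,"z":-0.5,"ax":0,"ay":0,"az":0,"jaw":1},{"x":0.5,"y":0,"z":-0.8,"ax":0,"ay":0,"az":0,"jaw":1}])

```text
clock: 53.12
position: [0.4431, -0.4669, 0.2416]
tool_rot: [0.641, 0.581, 0.371, -0.336]
force: [0.1, -0.5, -0.2]
gripper_width: 1.002
gripper_force: 0.0
```

Emit:
carry_out(motion=[{"x":0.5,"y":0,"z":-0.8,"ax":0,"ay":0,"az":0,"jaw":1},{"x":0,"y":0,"z":0,"ax":0,"ay":0,"az":0,"jaw":1},{"x":0,"y":0,"z":0,"ax":0,"ay":0,"az":0,"jaw":1}])

```text
clock: 53.5
position: [0.4406, -0.4891, 0.28]
tool_rot: [0.642, 0.58, 0.372, -0.337]
force: [0.2, -0.0, -0.6]
gripper_width: 1.001
gripper_force: 0.0
```

```bash
python3 - <<'E'
from st import *
st();t=snap('top','t4');c=snap('scene','s4');w=snap('wrist','w21')
a=cv2.resize(c['color'][90:330],(560,263));a=c['color'][90:310,20:452]
a=cv2.resize(a,(800,407),interpolation=cv2.INTER_CUBIC)
b=cv2.resize(w['color'][40:300],(370,188));d=cv2.resize(t['color'][130:290,120:440],(376,188))
b=cv2.copyMakeBorder(b,0,0,0,54,cv2.BORDER_CONSTANT);cv2.imwrite('pics/fin.png',np.vstack([a,np.hstack([b,d])[:,:800]]))
E
```

```text
pos [ 0.4406 -0.4891  0.28  ] x [0.05  0.494 0.868] z [ 0.086  0.864 -0.496] q [-1.1    0.983  0.765  0.649  2.255 -0.814] t 53.5 w 1.001
```

View pics/fin.png

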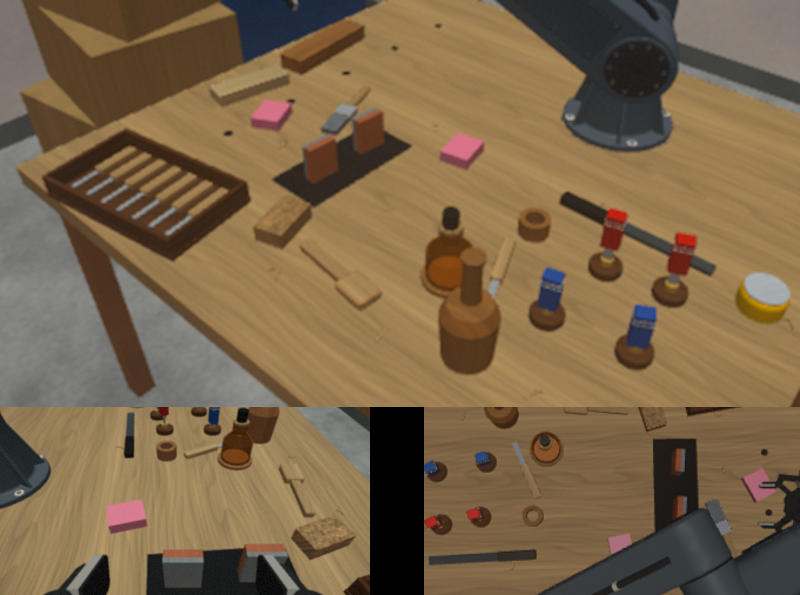

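The final view shows everything in place:
- **Stones:** both stand on the mat at (320,160) and (369,131), well apart, and no other grey stone is on the bench.
- **Stopper:** seated in the flask at (451,225).
- **Guards:** red ones up at (613,230) and (682,255), blue ones down.
- **Gripper:** open and clear of everything.

Handing in.

```bash
python3 -c "
from rig import order
print(order.hand_in())"
```

```text
the job is handed in; nothing more can be done
None
```

The job is handed in at about 54 s on the robot's clock: both blue guards are home, both red guards are at their upper stops, the stopper is home in the flask, and the two stones that were there stand on the mat about 135 mm apart; no verdict came back.

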